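Brush out the sample cups and load the carrier

ROBOT

A 7-joint arm with a two-finger parallel gripper is mounted at the origin on the work surface. World frame = base frame: x ahead of the robot, y to its left, z up, the work surface at z = 0. Lengths are in m, angles in rad, forces in N, time in s.
With the tool pointing down it reaches from about 0.4 to 0.85 m from the base axis. Payload 10.4 kg.
Tool frame: the origin (TCP) lies at the very end of the fingers, on their centre line; the grasp point (between the pads) lies 19 mm behind it; z points along the fingers, y is the direction in which the jaws open and shut (so a half turn about z gives the same grasp; the last joint's range is limited). The gripper opens to 87 mm and grips with 3 to 60 N. Pads are 19 mm wide; open, the fingers measure 117 mm over their backs; the gripper's body (75 mm by 190 mm) begins 51 mm behind the grasp point.
Start: joints at [1.265, 0.332, -0.065, 1.46, 0.022, 1.35, -0.088], TCP at [0.174, -0.6, 0.192] pointing down, gripper open.
Joint ranges: [-2.6, 2.6], [-0.5, 2.12], [-1.47, 1.34], [0.16, 2.42], [-1.27, 4.41], [0.06, 2.06], [-2.6, 2.6]. Speed limits (rad/s): [2.22, 2.22, 2.79, 2.79, 3.14, 3.14, 3.14].

INTERFACE

Orientations are given as a unit quaternion [x, y, z, w].
In Python, from bench import read_state, camera, close_job, recognise, masks_of gives the robot as it stands.
- The arm moves only by the tool play_rows, never from a script. Its argument "moves" is a list of rows, each a list of 3 entries, a list of its own where there are three numbers: the shift along the tool's x, y, z in cm, then the turn, a rotation vector about the tool's x, y, z in rad, then the finger opening in cm, from 0 to 8.7. In form: [[[dx, dy, dz], [ax, ay, az], jaw], ...]. A call has 1 to 8 rows; each row is the pose to reach, as a shift and turn from the pose commanded when the call began, along the tool's axes at that moment; what a row does not reach only later rows make up. A row lasts 1/8 s, in which the tool goes at most 62.5 mm and 10.7 degrees, less where a joint would pass 70% of its speed; a pose out of reach is approached as far as the arm can. A call with a gripper value outside its range is refused whole. The fingers move at their own pace and stop on an object; "grip_force" is the grip in N (left out, the last holds). Time passes only in rows, so rows that repeat a pose let the fingers close. It gives the time, the measured TCP pose, the force and the opening at its end, in the units of the state.
- read_state(): the state, without advancing time (a new reading comes with each control period).
- camera(name): name is "scene" or "top" or "wrist"; returns a dict with "frame" (480x640x3 uint8, red, green, blue), "intrinsics" (3x3 intrinsics, pixels), "k1" (the pictures are not rectified: a ray, as slopes to the right and down, at radius r is drawn at 1 + k1 r^2 times it, then the intrinsics apply), "camera_from_world" (4x4, takes a point from world to camera coordinates). Camera axes: x right, y down, z forward; pixel columns grow to the right and rows downward; lengths in m; the calibration is good to about 2 mm. A picture is of the moment at which its call begins. There is no depth.
- close_job(): hands the job in, once; it reports no verdict.
Trained networks look in a picture, given as the dict that the camera call returned (one of the last four; its "shot" number tells which), for a name from the list of things; names that differ only in an ending like _2 or _b are one class to them, and where a whole thing is asked for, a point or a joint stands for the part that bears it (a point fixed in the world has none). Each returns a list of dicts, best first, with "conf" (0 to 1); they miss things now and then, are a little off and sometimes report something else, mostly with a low value. They report only what shows in the picture. A call takes as long as a camera call. They do not tell look-alikes from the thing itself.
- recognise(picture, query): "at" ([column, row] in pixels, amid what is visible of it).
- masks_of(picture, query): "region" (480x640 bool, what is visible of it) and "at" ([column, row] in pixels, amid what is visible of it).
The state is a dict: "time": time; "joint_positions": joint angles; "joint_vel": joint speeds; "joint_torque": joint torques, N m; "ee_pos": TCP position; "eef_rot": TCP orientation; "ft_force": force on the tool from outside, world axes, zero at the start; "torque": the same for the moment, N m; "width": finger opening in m.
Only numpy, scipy, OpenCV 4.12 (cv2) and the standard library are available. Lean on these libraries where they do the work, as an engineer would, in place of code of your own. Each camera call takes 0.05 s, during which the arm holds its last target.

TASK

First take the blue cup carrier down from its two studs (raise it until the stud heads sit in the wide ends of the keyholes, then draw it off) and stand it in the middle of the black mat. Then take the long brush from its fork and brush out every cup that is there, one after the other, the white one first, then the yellow, then the red, each time with the brush right down to the cup's floor, up past half-way while still inside the cup, and right down again. Hang the brush back in its fork and stand every cup upright in a bay of the carrier, one to a bay, leaving the test block, the bottle and the step block alone.

Things in the scene. Friction and masses are not known exactly. Their poses are not given: they have to be found in the camera images.
- carrier_tab (a point): centre of the black upright grip tab of the blue cup carrier: tab 40 (x) x 14 (y) x 42 tall, on the top edge of the back plate. This point is 101 above the carrier's underside; the plate's top edge lies 21 below it, the middle bay's centre 46 from it towards -y. Axes as carrier
- stud_near (a point): one of two studs on the face of the upright grey panel (fixed, 300 wide, 143 high), at height 134.5; shank diameter 7, brass head diameter 16, ending 11 out from the panel. Panel axes: -y out of its face, x along it. To unhook: raise the carrier 32 (27 to 37) so the heads enter the wide ends, then draw it straight off along its -y by 30 or more
- stud_far (a point): the other stud, 160 farther along the panel's x, same make
- bay0 (a point): centre of the floor (top side) of the carrier's bay at -x; axes as the carrier. Each bay is 84 (x) x 95 (y) inside, bounded by walls 12-14 above this floor and by the 80 high back plate at +y; the floor is 4 above the underside
- bay1 (a point): same for the middle bay: the carrier's middle
- bay2 (a point): same for the bay at +x, 178 from bay0
- carrier: blue sheet-metal tray 272 (x) x 104 (y), 0.3-0.55 kg, z up; origin mid-underside. Back plate along its +y edge, 5 thick, 80 high; other walls low. At the start it hangs on the studs, underside 70 above the bench. Keyholes in the plate at x = -80 and +80: a 10 wide vertical slot whose wide end (28 x 28) is at the BOTTOM
- mat_mid (a point): middle of the top of the fixed black rubber mat, 320 (x) x 150 (y), 3 thick, lying on the bench
- brush_tip (a point): lower end, on the axis, of the long bottle brush: head diameter 30 and 60 long in white and green, then a steel stem diameter 8, a black collar, an orange square handle; 225 long in all, 0.12 kg. z axis runs from the tip up to the handle
- brush_collar (a point): underside of the brush's black collar (diameter 30, 6 thick), 125 above the tip, on the axis; rests on the fork when the brush hangs
- brush_grip (a point): a good point to grip on the brush's orange handle (square section 18 x 18, from 131 to 225 above the tip): this point is 195 above the tip, on the axis; x and y axes are square to the handle's flats
- fork (a point): seat on the steel fork of the fixed brush stand: top of the prongs, 150 above the bench, where the brush axis belongs. Slot 16 wide, open to the stand's -x (about towards the robot); prongs end 32 in front of this point; slot closed 8 behind, post 55 behind. To free the brush raise it 8 to 12 and draw it to -x by 60 or more; hang it in reverse
- cup_white_mid (a point): centre (half-way up, on the axis) of the white sample cup: an open round cup painted white, outside diameter 56, height 85, wall 3, bottom 8 thick (inner floor 34.5 below this point, rim 42.5 above), 0.15-0.25 kg, loose on the bench at the start, mouth up; may be absent. z axis = cup axis, up
- cup_white: the white cup; origin at the centre of its underside
- cup_yellow_mid (a point): centre (half-way up, on the axis) of the yellow sample cup: an open round cup painted yellow, outside diameter 56, height 85, wall 3, bottom 8 thick (inner floor 34.5 below this point, rim 42.5 above), 0.15-0.25 kg, loose on the bench at the start, mouth up; may be absent. z axis = cup axis, up
- cup_yellow: the yellow cup; origin at the centre of its underside
- cup_red_mid (a point): centre (half-way up, on the axis) of the red sample cup: an open round cup painted red, outside diameter 56, height 85, wall 3, bottom 8 thick (inner floor 34.5 below this point, rim 42.5 above), 0.15-0.25 kg, loose on the bench at the start, mouth up; may be absent. z axis = cup axis, up
- cup_red: the red cup; origin at the centre of its underside
- test_block: bystander: steel disc, diameter 64, height 16, origin under its centre
- gel_bottle: bystander: white bottle with green cap, diameter 52, height 130, origin under its centre
- step_block: bystander: aluminium step block 100 x 30 x 8 to 32 high, origin under its centre
There are look-alikes about, which are no part of the job. Of the things shaped like the cup_red, the red one is meant.

How it is judged:
On the way, in this order (a step that is already met when the one before it is completed fails the run):
1. the carrier stands upright on the black mat, its middle within 40 mm of the mat's middle, let go (horizontal distance between bay1 and mat_mid below 0.04 m and z of bay1 in the frame of mat_mid below 0.01 m and angle between carrier_tab's own z axis and vertical below 0.1 rad and contact force between the fingers and carrier below 0.3 N), for 0.3 s.
2. brush tip inside the white cup, within 15 mm of its inner floor (horizontal distance between brush_tip and cup_white_mid below 0.02 m and angle between cup_white_mid's own z axis and vertical below 0.3 rad and z of brush_tip in the frame of cup_white_mid below -0.0195 m), for 0.04 s.
3. brush tip drawn up above mid-height of the white cup, still inside it (horizontal distance between brush_tip and cup_white_mid below 0.02 m and angle between cup_white_mid's own z axis and vertical below 0.3 rad and z of brush_tip in the frame of cup_white_mid between 0 and 0.0425 m), for 0.04 s.
4. brush tip down again to within 15 mm of the white cup's inner floor (all of step 2), for 0.04 s.
5. brush tip inside the yellow cup, within 15 mm of its inner floor (horizontal distance between brush_tip and cup_yellow_mid below 0.02 m and angle between cup_yellow_mid's own z axis and vertical below 0.3 rad and z of brush_tip in the frame of cup_yellow_mid below -0.0195 m), for 0.04 s.
6. brush tip drawn up above mid-height of the yellow cup, still inside it (horizontal distance between brush_tip and cup_yellow_mid below 0.02 m and angle between cup_yellow_mid's own z axis and vertical below 0.3 rad and z of brush_tip in the frame of cup_yellow_mid between 0 and 0.0425 m), for 0.04 s.
7. brush tip down again to within 15 mm of the yellow cup's inner floor (all of step 5), for 0.04 s.
8. brush tip inside the red cup, within 15 mm of its inner floor (horizontal distance between brush_tip and cup_red_mid below 0.02 m and angle between cup_red_mid's own z axis and vertical below 0.3 rad and z of brush_tip in the frame of cup_red_mid below -0.0195 m), for 0.04 s.
9. brush tip drawn up above mid-height of the red cup, still inside it (horizontal distance between brush_tip and cup_red_mid below 0.02 m and angle between cup_red_mid's own z axis and vertical below 0.3 rad and z of brush_tip in the frame of cup_red_mid between 0 and 0.0425 m), for 0.04 s.
10. brush tip down again to within 15 mm of the red cup's inner floor (all of step 8), for 0.04 s.
At the end, for the whole second after the job is handed in: Carrier upright on the mat, middles within 40 mm; brush hanging by its collar in the fork (within 20 mm of the seat, 8 mm in height, tilt under 0.15 rad); every cup present upright (0.12 rad) on the floor of a bay, within 30 mm of its centre; all at rest (horizontal distance between bay1 and mat_mid below 0.04 m and z of bay1 in the frame of mat_mid below 0.01 m and angle between carrier_tab's own z axis and vertical below 0.1 rad and horizontal distance between brush_collar and fork below 0.02 m and z of brush_collar in the frame of fork between -0.008 and 0.008 m and angle between brush_tip's own z axis and vertical below 0.15 rad and linear speed of each of carrier, cup_white, cup_yellow, cup_red below 0.03 m/s and ((horizontal distance between cup_white_mid and bay0 below 0.03 m and z of cup_white_mid in the frame of bay0 between 0.036 and 0.048 m) or (horizontal distance between cup_white_mid and bay1 below 0.03 m and z of cup_white_mid in the frame of bay1 between 0.036 and 0.048 m) or (horizontal distance between cup_white_mid and bay2 below 0.03 m and z of cup_white_mid in the frame of bay2 between 0.036 and 0.048 m)) and angle between each of cup_white_mid, cup_yellow_mid, cup_red_mid's own z axis and vertical below 0.12 rad and ((horizontal distance between cup_yellow_mid and bay0 below 0.03 m and z of cup_yellow_mid in the frame of bay0 between 0.036 and 0.048 m) or (horizontal distance between cup_yellow_mid and bay1 below 0.03 m and z of cup_yellow_mid in the frame of bay1 between 0.036 and 0.048 m) or (horizontal distance between cup_yellow_mid and bay2 below 0.03 m and z of cup_yellow_mid in the frame of bay2 between 0.036 and 0.048 m)) and ((horizontal distance between cup_red_mid and bay0 below 0.03 m and z of cup_red_mid in the frame of bay0 between 0.036 and 0.048 m) or (horizontal distance between cup_red_mid and bay1 below 0.03 m and z of cup_red_mid in the frame of bay1 between 0.036 and 0.048 m) or (horizontal distance between cup_red_mid and bay2 below 0.03 m and z of cup_red_mid in the frame of bay2 between 0.036 and 0.048 m))); the robot touches nothing.
It fails at once if the test block is moved more than 40 mm (distance of test_block from where it was at the start of the episode above 0.04 m).
It fails at once if the gel bottle is moved more than 40 mm (distance of gel_bottle from where it was at the start of the episode above 0.04 m).
It fails at once if the step block is moved more than 40 mm (distance of step_block from where it was at the start of the episode above 0.04 m).
Of cup_white, cup_yellow, cup_red only 2 to 3 are there at a start; the rules pass over those that are not, and their reading is None.
At some moment in a run one of cup_white, cup_yellow, cup_red may be knocked a few centimetres aside while the robot is not near it.
It also fails if it takes over 210 s, if anything falls off the work surface, if the arm or the gripper's body presses on something with over 40 N, if the wrist force passes 120 N, or if a joint passes its speed limit or range.

## Working session

There is one attempt and no reset: what is moved stays moved. The work goes in short steps, Python scripts to look and compute and a tool call to move; the robot and the scene stay as the last step left them, time stands still between calls to the robot, and variables do not carry over. Pictures are saved under pics/ and viewed, and the job is handed in when it is done.

Besides the shell and the picture viewer there is one more tool, called after "Call:" as name([rows], argument=value, ...), one row to a line, values as JSON. play_rows: Moves the arm, as the interface text tells. Its arguments: {"type":"object","properties":{"moves":{"type":"array","items":{"type":"array"}},"grip_force":{"type":"number"}},"required":["moves"]}

```bash
ls; mkdir -p pics
cat > h.py <<'E'
import numpy as np, cv2
from bench import *
from scipy.spatial.transform import Rotation as R
def save(c,n): cv2.imwrite('pics/'+n,c['frame'][:,:,::-1])
def ray(c,uv):
    K=np.array(c['intrinsics']);k=c['k1'];T=np.array(c['camera_from_world'])
    d=np.array([(uv[0]-K[0,2])/K[0,0],(uv[1]-K[1,2])/K[1,1]])
    s=d.copy()
    for _ in range(30): s=d/(1+k*(s@s))
    v=T[:3,:3].T@np.array([s[0],s[1],1]);o=-T[:3,:3].T@T[:3,3]
    return o,v/np.linalg.norm(v)
def atz(c,uv,z):
    o,v=ray(c,uv);return o+v*(z-o[2])/v[2]
def tri(l):
    A=np.zeros((3,3));b=np.zeros(3)
    for c,uv in l:
        o,v=ray(c,uv);P=np.eye(3)-np.outer(v,v);A+=P;b+=P@o
    p=np.linalg.solve(A,b)
    res=[]
    for c,uv in l:
        o,v=ray(c,uv);res.append(np.linalg.norm((np.eye(3)-np.outer(v,v))@(p-o)))
    return p,np.array(res)
def proj(c,p):
    K=np.array(c['intrinsics']);T=np.array(c['camera_from_world'])
    q=T[:3,:3]@np.array(p)+T[:3,3];s=q[:2]/q[2];s=s*(1+c['k1']*(s@s))
    return np.array([K[0,0]*s[0]+K[0,2],K[1,1]*s[1]+K[1,2]])
def shift(target):
    "world TCP target -> tool-axes shift in cm from present (measured)"
    s=read_state();return R.from_quat(s['eef_rot']).inv().apply(np.array(target)-s['ee_pos'])*100
E
python3 - <<'E'
from h import *
np.set_printoptions(precision=4,suppress=True)
for n in ['scene','top','wrist']:
    c=camera(n);save(c,n+'0.png')
    T=np.array(c['camera_from_world']);print(n,-T[:3,:3].T@T[:3,3],T[2,:3],c['intrinsics'],c['k1'])
print(read_state())
E
```

```text
pics
scene [ 0.801  -0.4718  0.9476] [-0.2702  0.4878 -0.8301] [[433.2965   0.     320.8439]
 [  0.     433.2965 241.5011]
 [  0.       0.       1.    ]] -0.07491858384308418
top [0.4247 0.0026 1.2476] [ 0.1066  0.0165 -0.9942] [[461.4885   0.     323.4138]
 [  0.     461.4885 245.1494]
 [  0.       0.       1.    ]] 0.0021693051366952747
wrist [ 0.2535 -0.5772  0.3838] [-0.2883 -0.0824 -0.954 ] [[421.699    0.     309.9763]
 [  0.     421.699  246.1752]
 [  0.       0.       1.    ]] -0.09731011586182332
{'time': 0.15, 'joint_positions': array([ 1.2654,  0.3327, -0.0647,  1.4607,  0.0216,  1.3499, -0.0885]), 'joint_vel': array([ 0.001 ,  0.    ,  0.0009, -0.0018,  0.0005, -0.0003, -0.0001]), 'joint_torque': array([  0.001 , -62.3633,   0.0248, -39.0146,  -0.0614,   0.0372,
         0.0001]), 'ee_pos': array([ 0.1743, -0.5999,  0.1917]), 'eef_rot': array([ 0.99  ,  0.1409, -0.0001, -0.0005]), 'ft_force': array([-0.6202,  0.07  ,  0.1889]), 'torque': array([-0.0212, -0.0208,  0.0205]), 'width': 0.08690853903046325}
```

View pics/scene0.png

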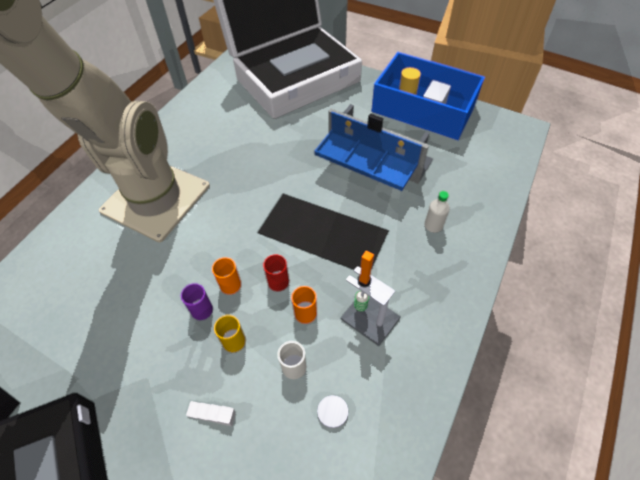

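View pics/top0.png

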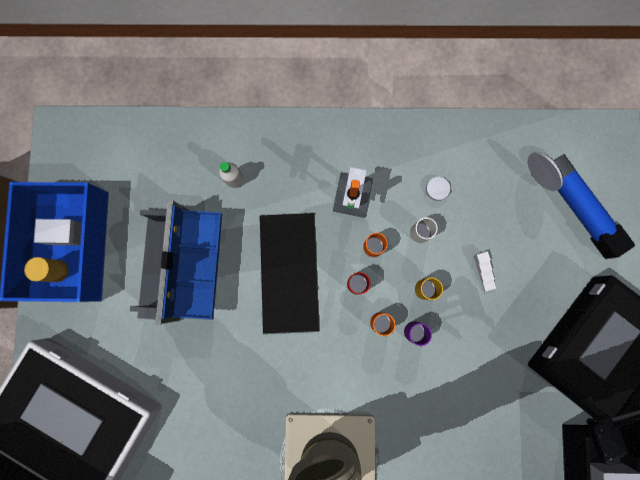

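View pics/wrist0.png

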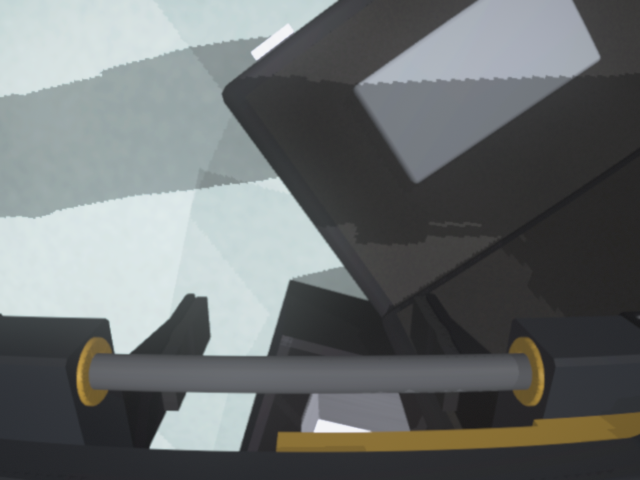

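The top view has +x up and +y left. The carrier hangs at about (190,262), the mat is at (289,273), the brush stand at (353,190), white cup (427,229), yellow (430,289), red (359,283). The orange and purple cups are look-alikes, and all three wanted cups are present. Next I measure positions.

```bash
cat > m.py <<'E'
from h import *
np.set_printoptions(precision=4,suppress=True)
s=camera('scene');t=camera('top')
for q in ['carrier_tab','stud_near','stud_far','bay0','bay1','bay2','mat_mid','brush_tip','brush_collar','brush_grip','fork','cup_white_mid','cup_yellow_mid','cup_red_mid','test_block','gel_bottle','step_block']:
    a=recognise(s,q);b=recognise(t,q)
    f=lambda l:[(np.round(d['at']).tolist(),round(d['conf'],2)) for d in l[:6]]
    print(q,f(a),f(b))
    if a and b:
        best=min(((tri([(s,x['at']),(t,y['at'])]),x['conf'],y['conf']) for x in a for y in b if x['conf']>.3 and y['conf']>.3),key=lambda r:r[0][1].max(),default=None) if 'cup' in q else (tri([(s,a[0]['at']),(t,b[0]['at'])]),)
        print('   ',best)
E
python3 m.py
```

```text
carrier_tab [([365.0, 148.0], 0.92)] []
stud_near [([407.0, 140.0], 0.83), ([374.0, 315.0], 0.63), ([332.0, 409.0], 0.3)] [([158.0, 263.0], 0.83)]
    ((array([0.536 , 0.4742, 0.0489]), array([0.0377, 0.0377])),)
stud_far [([322.0, 228.0], 0.67), ([435.0, 212.0], 0.19)] [([157.0, 264.0], 0.89)]
    ((array([ 0.4428,  0.4348, -0.2565]), array([0.1477, 0.1477])),)
bay0 [([371.0, 152.0], 0.58)] [([192.0, 262.0], 0.9), ([422.0, 230.0], 0.29)]
    ((array([0.5061, 0.3548, 0.0921]), array([0.0037, 0.0037])),)
bay1 [([371.0, 152.0], 0.58)] [([192.0, 262.0], 0.9), ([422.0, 230.0], 0.29)]
    ((array([0.5061, 0.3548, 0.0921]), array([0.0037, 0.0037])),)
bay2 [([371.0, 152.0], 0.58)] [([192.0, 262.0], 0.9), ([422.0, 230.0], 0.29)]
    ((array([0.5061, 0.3548, 0.0921]), array([0.0037, 0.0037])),)
mat_mid [([322.0, 229.0], 0.88), ([228.0, 333.0], 0.25), ([292.0, 359.0], 0.15)] []
brush_tip [([364.0, 279.0], 0.82), ([277.0, 273.0], 0.29)] [([354.0, 191.0], 0.54)]
    ((array([ 0.6694, -0.0517,  0.1629]), array([0.002, 0.002])),)
brush_collar [([362.0, 282.0], 0.73)] [([354.0, 195.0], 0.63), ([192
[... 768 characters left out ...]
, 276.0], 0.93), ([198.0, 304.0], 0.93), ([279.0, 272.0], 0.78), ([304.0, 303.0], 0.59), ([371.0, 153.0], 0.42)] [([380.0, 323.0], 0.95), ([358.0, 283.0], 0.85), ([377.0, 244.0], 0.62), ([418.0, 333.0], 0.61)]
    ((array([ 0.5575, -0.1168,  0.0622]), array([0.0002, 0.0002])), 0.59, 0.62)
test_block [([334.0, 410.0], 0.78)] [([191.0, 264.0], 0.56)]
    ((array([ 0.6174, -0.1994,  0.975 ]), array([0.3268, 0.3268])),)
gel_bottle [([433.0, 214.0], 0.96)] [([232.0, 175.0], 0.76)]
    ((array([0.7322, 0.2664, 0.0538]), array([0.0043, 0.0043])),)
step_block [([212.0, 411.0], 0.72), ([278.0, 272.0], 0.31)] [([488.0, 272.0], 0.89)]
    ((array([ 0.492 , -0.4085,  0.0214]), array([0.0051, 0.0051])),)
```

Run:
```python
from h import *
a=cv2.imread('pics/scene0.png');b=cv2.imread('pics/top0.png')
def crop(im,x,y,w,h,k): return cv2.resize(im[y:y+h,x:x+w],None,fx=k,fy=k,interpolation=cv2.INTER_CUBIC)
cv2.imwrite('pics/c1.png',np.hstack([crop(a,310,95,125,100,4),crop(b,135,195,95,133,3)[:399].copy() if 0 else cv2.resize(crop(b,135,195,95,133,3),(285,400))]))
cv2.imwrite('pics/c2.png',np.hstack([crop(a,330,245,80,100,5)[:500],crop(b,325,160,60,75,6)[:450].copy() if 0 else cv2.resize(crop(b,325,160,60,75,6),(400,500))]))
```

```text
(no output)
```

View pics/c1.png

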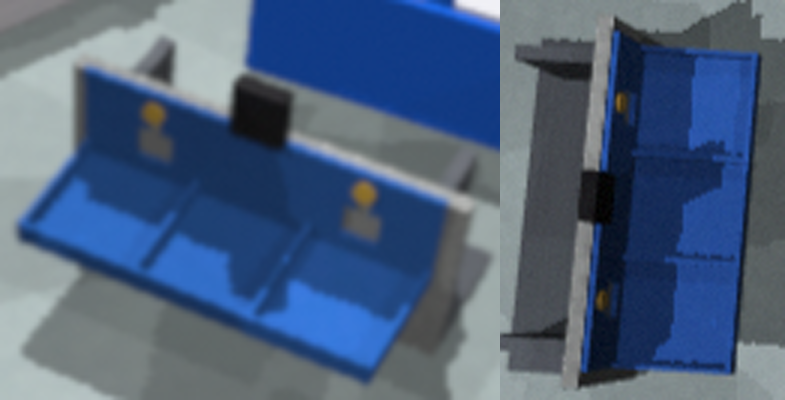

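View pics/c2.png

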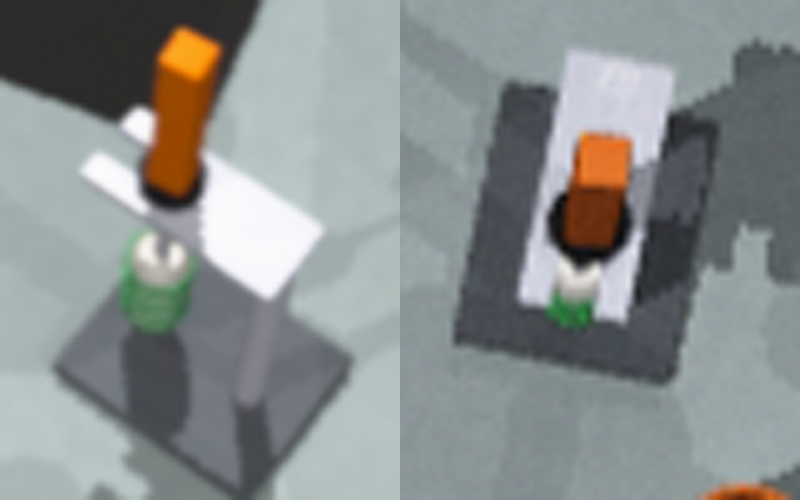

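```bash
cat > p.py <<'E'
from h import *
np.set_printoptions(precision=4,suppress=True)
s=camera('scene');t=camera('top')
sc=lambda x,y:(310+(x+.5)/4-.5,95+(y+.5)/4-.5)
tp=lambda x,y:(135+(x-500+.5)/3-.5,195+(y+.5)/3.0075-.5)
S=[(152,114),(364,193)];T=[(602,301),(622,103)]
P=[tri([(s,sc(*a)),(t,tp(*b))]) for a,b in zip(S,T)];print(P)
d=P[1][0]-P[0][0];print(np.linalg.norm(d[:2]),np.arctan2(d[1],d[0]))
for n,a,b in [('tabtop',(264,85),(597,176+20))]:
    print(n,tri([(s,sc(*a)),(t,tp(*b))]))
    print(atz(s,sc(*a),.192),atz(t,tp(*b),.192))
# plate ends, floor corners z=.082 rim
for b in [(759,52),(735,373)]: print('tray front corner top',atz(t,tp(*b),.086))
for a in [(20,232),(368,382)]: print('scene tray front',atz(s,sc(*a),.07),atz(s,sc(*a),.086))
def mask(c,lo,hi):
    h=cv2.cvtColor(c['frame'],cv2.COLOR_RGB2HSV);return cv2.inRange(h,lo,hi)
# mat corners
for c in (s,t):
    m=((c['frame'].max(2)<50)).astype(np.uint8)
    x0,x1,y0,y1=(240,400,185,280) if c is s else (250,330,200,345)
    mm=np.zeros_like(m);mm[y0:y1,x0:x1]=m[y0:y1,x0:x1]
    cs=max(cv2.findContours(mm,cv2.RETR_EXTERNAL,cv2.CHAIN_APPROX_NONE)[0],key=cv2.contourArea)
    q=cv2.approxPolyDP(cs,6,True)[:,0];print(q.tolist());W=np.array([atz(c,v,.003) for v in q]);print(W,W.mean(0))
E
python3 p.py
```

```text
[(array([0.4189, 0.3918, 0.1352]), array([0.001, 0.001])), (array([0.5794, 0.3829, 0.1371]), array([0.0003, 0.0003]))]
0.1606943242029255 -0.055046961865567796
tabtop (array([0.5007, 0.3779, 0.2014]), array([0.0017, 0.0017]))
[0.4982 0.3899 0.192 ] [0.4999 0.3802 0.192 ]
tray front corner top [0.6318 0.2852 0.086 ]
tray front corner top [0.3615 0.2954 0.086 ]
scene tray front [0.3581 0.3053 0.07  ] [0.3661 0.2911 0.086 ]
scene tray front [0.6296 0.2872 0.07  ] [0.6327 0.2733 0.086 ]
[[260, 231], [277, 239], [292, 234], [294, 245], [351, 267], [364, 249], [377, 252], [385, 232], [310, 205], [313, 218], [302, 224], [307, 215], [298, 206], [305, 204], [284, 196]]
[[0.3326 0.039  0.003 ]
 [0.3867 0.0376 0.003 ]
 [0.414  0.0697 0.003 ]
 [0.4362 0.0416 0.003 ]
 [0.5974 0.0495 0.003 ]
 [0.604  0.1138 0.003 ]
 [0.6377 0.1207 0.003 ]
 [0.6314 0.1884 0.003 ]
 [0.4096 0.1781 0.003 ]
 [0.4385 0.142  0.003 ]
 [0.4217 0.1106 0.003 ]
 [0.419  0.1436 0.003 ]
 [0.3815 0.1598 0.003 ]
 [0.3954 0.1749 0.003 ]
 [0.3283 0.1733 0.003 ]] [0.4556 0.1162 0.003 ]
[[313, 213], [260, 216], [263, 332], [318, 330]]
[[0.6462 0.0529 0.003 ]
 [0.6365 0.1979 0.003 ]
 [0.3237 0.1813 0.003 ]
 [0.331  0.0349 0.003 ]] [0.4843 0.1168 0.003 ]
```

```bash
cat >> h.py <<'E'
def go(target,yaw=None):
    s=read_state();Rt=R.from_quat(s['eef_rot']);M=Rt.as_matrix()
    y0=np.arctan2(M[1,0],M[0,0])
    # desired orientation: exactly down with yaw
    if yaw is None: yaw=y0
    c,n=np.cos(yaw),np.sin(yaw)
    D=np.array([[c,n,0],[n,-c,0],[0,0,-1.]])
    rv=(Rt.inv()*R.from_matrix(D)).as_rotvec()
    print('t',round(s['time'],2),'at',np.round(s['ee_pos'],4),'yaw',round(y0,4),'F',np.round(s['ft_force'],1),'w',round(s['width'],4))
    print('SHIFT',np.round(shift(target),2),'TURN',np.round(rv,4),'q',np.round(s['joint_positions'],2))
E
python3 - <<'E'
from h import *
go([.48,-.25,.42],1.5)
E
```

```text
t 2.05 at [ 0.1744 -0.6002  0.1924] yaw 0.2827 F [ 0.3 -0.5 -0.5] w 0.0869
SHIFT [ 39.12 -25.1  -22.77] TURN [ 0.      0.     -1.2173] q [ 1.27  0.33 -0.06  1.46  0.02  1.35 -0.09]
```

Call:
play_rows([
  [[0,0,-12],[0,0,0],8.7],
  [[10,-6,-22.8],[0,0,-0.2],8.7],
  [[39.1,-25.1,-22.8],[0,0,-1.22],8.7],
  [[39.1,-25.1,-22.8],[0,0,-1.22],8.7],
  [[39.1,-25.1,-22.8],[0,0,-1.22],8.7],
  [[39.1,-25.1,-22.8],[0,0,-1.22],8.7],
  [[39.1,-25.1,-22.8],[0,0,-1.22],8.7],
  [[39.1,-25.1,-22.8],[0,0,-1.22],8.7],
])

```text
time: 3.05
ee_pos: [0.4373, -0.2985, 0.4035]
eef_rot: [0.729, 0.684, -0.0, 0.0]
ft_force: [0.9, -0.5, -0.3]
width: 0.0871
```

Run:
```python
from h import *
go([.5,.30,.40],3.0966)
```

```text
t 3.05 at [ 0.4373 -0.2985  0.4035] yaw 1.5071 F [ 0.9 -0.5 -0.3] w 0.0871
SHIFT [60.13  2.45  0.31] TURN [-1.0000e-04  9.0000e-04 -1.5895e+00] q [ 0.9   0.13 -0.44  1.29  0.05  1.74  0.41]
```

Call:
play_rows([
  [[60,2.5,0],[0,0,-1.59],8.7],
  [[60,2.5,0],[0,0,-1.59],8.7],
  [[60,2.5,0],[0,0,-1.59],8.7],
  [[60,2.5,0],[0,0,-1.59],8.7],
  [[60,2.5,0],[0,0,-1.59],8.7],
  [[60,2.5,0],[0,0,-1.59],8.7],
  [[60,2.5,0],[0,0,-1.59],8.7],
  [[60,2.5,0],[0,0,-1.59],8.7],
])

```text
time: 4.05
ee_pos: [0.4911, 0.1985, 0.4031]
eef_rot: [0.067, 0.998, -0.0, 0.001]
ft_force: [1.4, 0.4, 0.2]
width: 0.0867
```

Run:
```python
from h import *
go([.5,.32,.37],3.0966)
c=camera('wrist');save(c,'w1.png')
```

```text
t 4.05 at [0.4911 0.1985 0.4031] yaw 3.0077 F [1.4 0.4 0.2] w 0.0867
SHIFT [ 0.74 12.16  3.3 ] TURN [-0.0002  0.0014 -0.0889] q [ 0.33  0.2  -0.96  1.27  0.17  1.76  0.85]
```

View pics/w1.png

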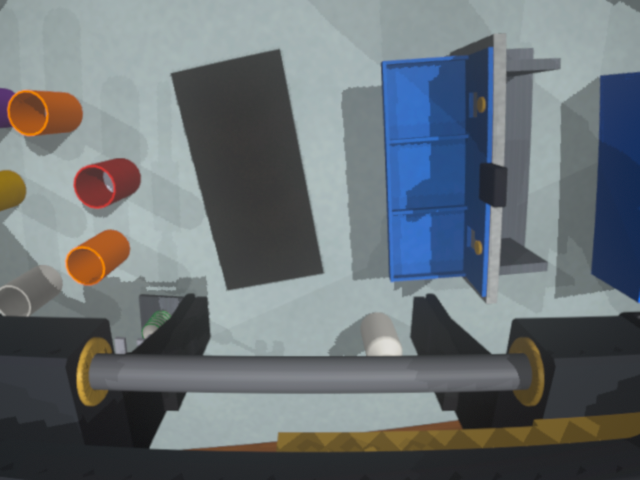

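The wrist view shows the whole carrier: tab at (493,185) and stud heads at (481,104) and (478,247). The mat is at (248,170). I'll combine these with the other views.

Run:
```python
from h import *
np.set_printoptions(precision=4,suppress=True)
go([.5,.32,.37],3.0966)
c=camera('wrist');s=camera('scene');t=camera('top')
im=c['frame'][20:310,370:570,::-1]
cv2.imwrite('pics/w1c.png',cv2.resize(im[60:260],None,fx=4,fy=3,interpolation=cv2.INTER_CUBIC))
import pickle;pickle.dump((c,s,t),open('v1.pkl','wb'))
print(-np.array(c['camera_from_world'])[:3,:3].T@np.array(c['camera_from_world'])[:3,3])
for q in ['carrier_tab','stud_near','brush_grip','cup_red_mid']:
    print(q,[(np.round(d['at']),round(d['conf'],2)) for d in recognise(c,q)])
```

```text
t 4.1 at [0.489  0.2069 0.4019] yaw 3.0268 F [-4.6  2.6 -2.9] w 0.0871
SHIFT [ 0.2  11.35  3.23] TURN [ 0.0032 -0.0011 -0.0698] q [ 0.32  0.2  -0.97  1.27  0.17  1.76  0.85]
[0.4062 0.2155 0.5942]
carrier_tab [(array([434., 175.]), 0.62)]
stud_near [(array([504., 152.]), 0.85)]
brush_grip [(array([148., 330.]), 0.96)]
cup_red_mid [(array([ 99., 181.]), 0.93), (array([ 39., 110.]), 0.88), (array([ 88., 252.]), 0.81), (array([ 3., 93.]), 0.63), (array([143., 308.]), 0.52)]
```

View pics/w1c.png

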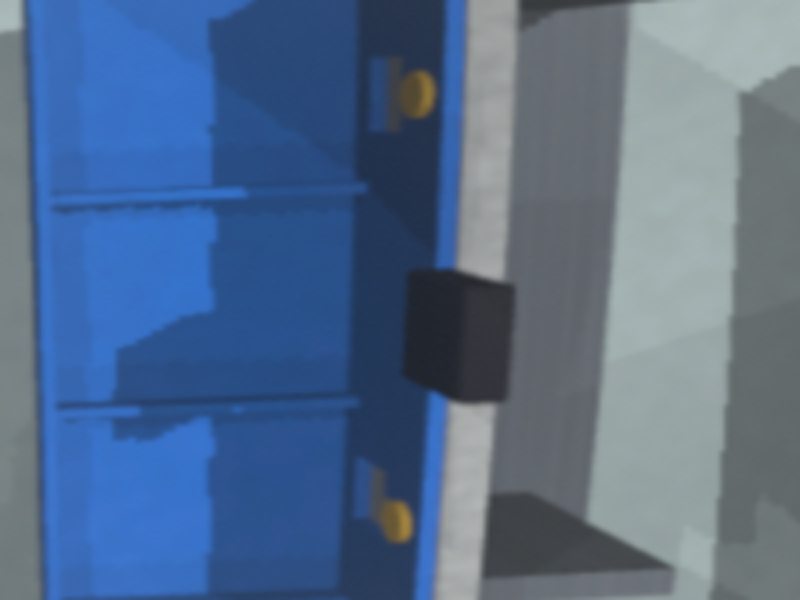

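Run:
```python
from h import *
np.set_printoptions(precision=4,suppress=True)
import pickle;c,s,t=pickle.load(open('v1.pkl','rb'))
W=lambda x,y:(370+(x+.5)/4-.5,80+(y+.5)/3-.5)
sc=lambda x,y:(310+(x+.5)/4-.5,95+(y+.5)/4-.5)
tp=lambda x,y:(135+(x-500+.5)/3-.5,195+(y+.5)/3.0075-.5)
for n,a,b,d in [('near',(400,521),(364,193),(622,103)),('far',(422,93),(152,114),(602,301))]:
    pass
# wrist image: up = low x? print
for a in [(400,521),(422,93)]: print('stud z.1345',atz(c,W(*a),.1345))
for n,a,z in [('tabtop c',(487,338),.192),('c1',(463,272),.192),('c2',(515,285),.192),('c3',(508,402),.192),('c4',(460,400),.192),
 ('plate top L',(455,100),.15),('plate top L2',(425,560),.15),('tray front',(45,200),.086),('tray front2',(52,560),.086),('div1',(210,195),.096),('div2',(210,408),.096)]:
    print(n,atz(c,W(*a),z))
print('mid tri far', tri([(c,W(400,521)),(s,sc(364,193)),(t,tp(622,103))]))
print('mid tri near', tri([(c,W(422,93)),(s,sc(152,114)),(t,tp(602,301))]))
print('tabtop tri', tri([(c,W(487,338)),(s,sc(264,85)),(t,tp(597,196))]),tri([(c,W(487,338)),(s,sc(264,85))]))
```

```text
stud z.1345 [0.5799 0.3848 0.1345]
stud z.1345 [0.4198 0.3926 0.1345]
tabtop c [0.4973 0.3858 0.192 ]
c1 [0.475  0.3798 0.192 ]
c2 [0.4805 0.3928 0.192 ]
c3 [0.5195 0.3914 0.192 ]
c4 [0.5174 0.3791 0.192 ]
plate top L [0.4224 0.3954 0.15  ]
plate top L2 [0.5907 0.3865 0.15  ]
tray front [0.4513 0.2968 0.086 ]
tray front2 [0.6027 0.289  0.086 ]
div1 [0.4536 0.3436 0.096 ]
div2 [0.5388 0.34   0.096 ]
mid tri far (array([0.5793, 0.3836, 0.1365]), array([0.0005, 0.0004, 0.0005]))
mid tri near (array([0.4192, 0.3919, 0.1354]), array([0.0006, 0.0013, 0.0006]))
tabtop tri (array([0.4987, 0.382 , 0.1968]), array([0.0031, 0.0024, 0.0034])) (array([0.4981, 0.3863, 0.1937]), array([0.0015, 0.0015]))
```

Run:
```python
from h import *
go([.498,.386,.25],3.0906)
```

```text
t 4.45 at [0.4915 0.1953 0.4028] yaw 2.9994 F [ 0.4 -0.3 -0.4] w 0.0869
SHIFT [ 2.07 18.98 15.27] TURN [-0.0007  0.0007 -0.0912] q [ 0.34  0.2  -0.96  1.27  0.16  1.76  0.85]
```

Call:
play_rows([
  [[1,9,5],[0,0,-0.05],8.7],
  [[2.1,19,10],[0,0,-0.091],8.7],
  [[2.1,19,15.2],[0,0,-0.091],8.7],
  [[2.1,19,15.2],[0,0,-0.091],8.7],
  [[2.1,19,15.2],[0,0,-0.091],8.7],
  [[2.1,19,15.2],[0,0,-0.091],8.7],
  [[2.1,19,15.2],[0,0,-0.091],8.7],
])

```text
time: 5.32
ee_pos: [0.498, 0.3868, 0.2524]
eef_rot: [0.025, 1.0, 0.0, 0.001]
ft_force: [0.0, 0.1, 0.1]
width: 0.0868
```

Run:
```python
from h import *
go([.498,.386,.155],3.0906)
s=camera('scene');t=camera('top')
a=s['frame'][60:210,280:480];b=t['frame'][180:330,90:290]
cv2.imwrite('pics/g1.png',np.vstack([cv2.resize(a,None,fx=2,fy=2),cv2.resize(b,None,fx=2,fy=2)])[:,:,::-1])
```

```text
t 5.33 at [0.498  0.3868 0.2524] yaw 3.091 F [0.  0.1 0.1] w 0.0868
SHIFT [ 0.02 -0.09  9.74] TURN [0.0009 0.0026 0.0004] q [-0.06  0.48 -0.97  1.31  0.39  1.54  0.53]
```

View pics/g1.png

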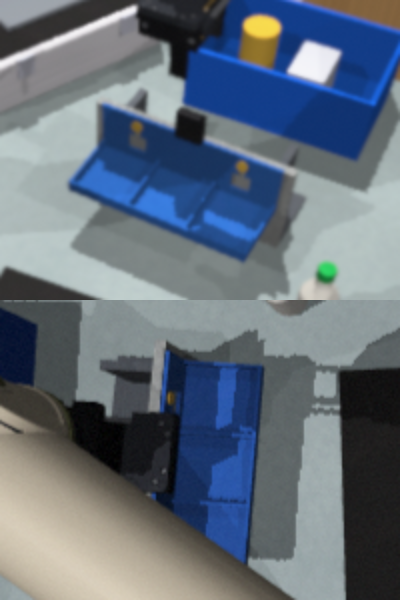

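Call:
play_rows([
  [[0,-0.1,3],[0,0,0],8.7],
  [[0,-0.1,6],[0,0,0],8.7],
  [[0,-0.1,8],[0,0,0],8.7],
  [[0,-0.1,9.6],[0,0,0],8.7],
  [[0,-0.1,9.6],[0,0,0],8.7],
  [[0,-0.1,9.6],[0,0,0],8.7],
])

```text
time: 6.18
ee_pos: [0.4968, 0.3874, 0.1556]
eef_rot: [0.024, 1.0, 0.0, 0.0]
ft_force: [0.1, 0.4, 0.6]
width: 0.0868
```

Run:
```python
from h import *
go([.498,.386,.155],3.0906)
s=camera('scene');c=camera('wrist')
a=s['frame'][60:210,280:480];b=c['frame']
cv2.imwrite('pics/g2.png',np.hstack([cv2.resize(a,None,fx=2,fy=2),cv2.resize(b,(400,300))])[:,:,::-1])
```

```text
t 6.17 at [0.4968 0.3874 0.1556] yaw 3.0939 F [0.1 0.4 0.6] w 0.0868
SHIFT [-0.13 -0.13  0.06] TURN [0.0009 0.0009 0.0033] q [-0.05  0.53 -0.95  1.46  0.44  1.37  0.5 ]
```

View pics/g2.png

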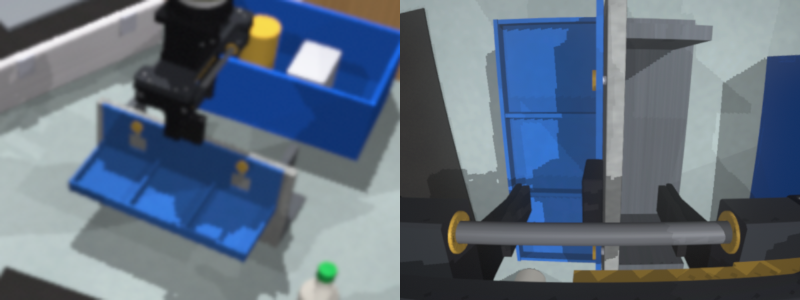

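Call:
play_rows([
  [[-0.1,-0.1,0],[0,0,0],3],
  [[-0.1,-0.1,0],[0,0,0],1],
  [[-0.1,-0.1,0],[0,0,0],0.5],
  [[-0.1,-0.1,0],[0,0,0],0.5],
  [[-0.1,-0.1,0],[0,0,0],0.5],
  [[-0.1,-0.1,0],[0,0,0],0.5],
  [[-0.1,-0.1,0],[0,0,0],0.5],
  [[-0.1,-0.1,0],[0,0,0],0.5],
], grip_force=50)

```text
time: 7.28
ee_pos: [0.4975, 0.3859, 0.1546]
eef_rot: [0.024, 1.0, -0.0, -0.0]
ft_force: [-0.0, 1.5, 0.3]
width: 0.015
```

Run:
```python
from h import *
go([.498,.386,.187],3.0906)
```

```text
t 7.28 at [0.4975 0.3859 0.1546] yaw 3.0938 F [-0.   1.5  0.3] w 0.015
SHIFT [-0.05  0.01 -3.24] TURN [-0.     -0.      0.0032] q [-0.05  0.53 -0.95  1.46  0.44  1.37  0.5 ]
```

Gripped (15 mm on the 14 mm tab). Raise 32 mm.

Call:
play_rows([
  [[0,0,-0.8],[0,0,0],0.5],
  [[0,0,-1.6],[0,0,0],0.5],
  [[0,0,-2.4],[0,0,0],0.5],
  [[0,0,-3.2],[0,0,0],0.5],
  [[0,0,-3.2],[0,0,0],0.5],
  [[0,0,-3.2],[0,0,0],0.5],
  [[0,0,-3.2],[0,0,0],0.5],
])

```text
time: 8.15
ee_pos: [0.4974, 0.3857, 0.1863]
eef_rot: [0.024, 1.0, -0.0, -0.0]
ft_force: [-0.4, -1.1, -4.9]
width: 0.0132
```

Run:
```python
from h import *
go([.498,.386,.187],3.0906)
s=camera('scene');t=camera('top')
a=s['frame'][95:195,310:435];b=t['frame'][180:330,120:245]
cv2.imwrite('pics/g3.png',np.hstack([cv2.resize(a,None,fx=4,fy=4),cv2.resize(b,None,fx=2.4,fy=2.667)])[:,:,::-1])
```

```text
t 8.15 at [0.4974 0.3857 0.1863] yaw 3.0938 F [-0.4 -1.1 -4.9] w 0.0132
SHIFT [-0.06  0.03 -0.07] TURN [-0.0004 -0.0002  0.0032] q [-0.05  0.51 -0.96  1.42  0.42  1.43  0.52]
```

View pics/g3.png

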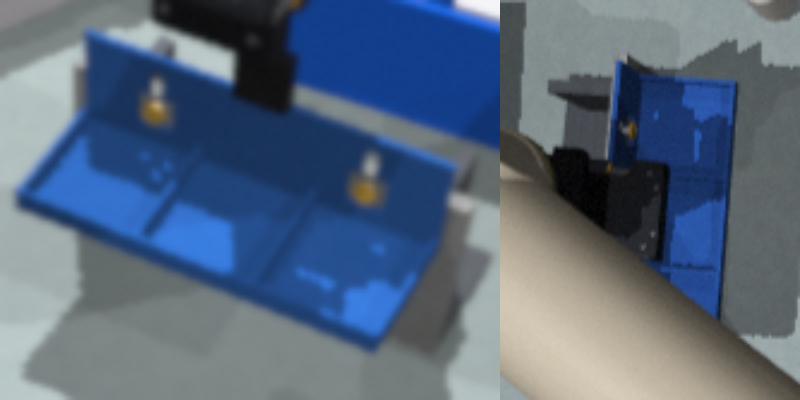

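Stud heads sit in the wide ends, with the slots showing above them. Drawing off along −y.

Call:
play_rows([
  [[0,-0.7,0],[0,0,0],0.5],
  [[0,-1.5,0],[0,0,0],0.5],
  [[0,-2.5,0],[0,0,0],0.5],
  [[0,-3.5,0],[0,0,0],0.5],
  [[0,-5,0],[0,0,0],0.5],
  [[0,-6.5,0],[0,0,0],0.5],
  [[0,-6.5,0],[0,0,0],0.5],
])

```text
time: 9.12
ee_pos: [0.4951, 0.319, 0.1867]
eef_rot: [0.025, 1.0, -0.001, 0.0]
ft_force: [0.1, 1.3, -4.1]
width: 0.0127
```

Run:
```python
from h import *
go([.484,.165,.16],3.0906)
s=camera('scene')
a=s['frame'][60:260,260:460]
cv2.imwrite('pics/g4.png',cv2.resize(a,None,fx=2.5,fy=2.5)[:,:,::-1])
```

```text
t 9.12 at [0.4951 0.319  0.1867] yaw 3.0914 F [ 0.1  1.3 -4.1] w 0.0127
SHIFT [  0.33 -15.43   2.68] TURN [-0.0012  0.0007  0.0008] q [ 0.11  0.42 -0.99  1.53  0.35  1.38  0.62]
```

View pics/g4.png

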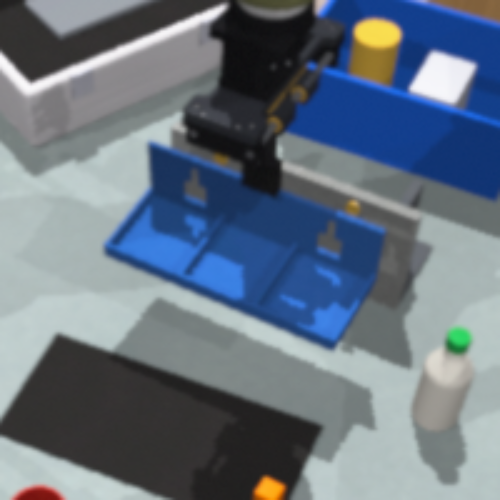

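Run:
```python
from h import *
go([.484,.163,.12],3.1416)
import pickle;c,s,t=pickle.load(open('v1.pkl','rb'))
g=c['frame'].astype(int).max(2)
m=((g<75)).astype(np.uint8);m[:, :150]=0;m[:,340:]=0;m[300:]=0
n,l,st,ce=cv2.connectedComponentsWithStats(m);i=1+st[1:,4].argmax()
cs=max(cv2.findContours((l==i).astype(np.uint8),0,1)[0],key=cv2.contourArea)
q=cv2.approxPolyDP(cs,6,True)[:,0];W=np.array([atz(c,v,.003) for v in q]);print(q.tolist(),W.round(3),W.mean(0))
```

```text
t 9.18 at [0.4948 0.3202 0.1868] yaw 3.0924 F [-0.1  0.  -4.7] w 0.0131
SHIFT [  0.31 -15.75   6.68] TURN [-0.0002  0.0006 -0.0492] q [ 0.11  0.42 -0.99  1.53  0.35  1.38  0.62]
[[273, 53], [167, 75], [220, 290], [313, 274]] [[0.322 0.179 0.003]
 [0.331 0.034 0.003]
 [0.645 0.052 0.003]
 [0.635 0.196 0.003]] [0.48303655 0.1151755  0.003     ]
```

Both views agree: mat middle at (0.484, 0.116), and it is 0.32 long.

Call:
play_rows([
  [[0.1,-4,1],[0,0,-0.01],0.5],
  [[0.2,-8,3],[0,0,-0.03],0.5],
  [[0.3,-12,5],[0,0,-0.05],0.5],
  [[0.3,-15.8,6.5],[0,0,-0.05],0.5],
  [[0.3,-15.8,6.7],[0,0,-0.05],0.5],
  [[0.3,-15.8,6.7],[0,0,-0.05],0.5],
  [[0.3,-15.8,6.7],[0,0,-0.05],0.5],
  [[0.3,-15.8,6.7],[0,0,-0.05],0.5],
])

```text
time: 10.18
ee_pos: [0.4838, 0.1644, 0.12]
eef_rot: [-0.002, 1.0, 0.0, 0.0]
ft_force: [0.6, -0.4, -4.8]
width: 0.0129
```

Run:
```python
from h import *
go([.484,.163,.091],3.1416)
```

```text
t 10.18 at [0.4838 0.1644 0.12  ] yaw -3.1378 F [ 0.6 -0.4 -4.8] w 0.0129
SHIFT [-0.01 -0.14  2.9 ] TURN [0.0004 0.0004 0.0037] q [ 0.48  0.28 -1.01  1.81  0.25  1.19  0.97]
```

Call:
play_rows([
  [[0,-0.1,1],[0,0,0],0.5],
  [[0,-0.1,2],[0,0,0],0.5],
  [[0,-0.1,2.6],[0,0,0],0.5],
  [[0,-0.1,2.9],[0,0,0],0.5],
  [[0,-0.1,3.1],[0,0,0],0.5],
  [[0,-0.1,3.2],[0,0,0],0.5],
  [[0,-0.1,3.2],[0,0,0],0.5],
])

```text
time: 11.05
ee_pos: [0.4845, 0.1641, 0.089]
eef_rot: [-0.002, 1.0, 0.001, 0.001]
ft_force: [-3.0, 5.3, 8.3]
width: 0.0135
```

Run:
```python
from h import *
go([.484,.163,.088],3.1416)
s=camera('scene')
a=s['frame'][120:320,220:420]
cv2.imwrite('pics/g5.png',cv2.resize(a,None,fx=2.5,fy=2.5)[:,:,::-1])
```

```text
t 11.05 at [0.4845 0.1641 0.089 ] yaw -3.1382 F [-3.   5.3  8.3] w 0.0135
SHIFT [ 0.05 -0.11  0.1 ] TURN [0.0018 0.0023 0.0034] q [ 0.45  0.32 -0.99  1.85  0.29  1.13  0.94]
```

View pics/g5.png

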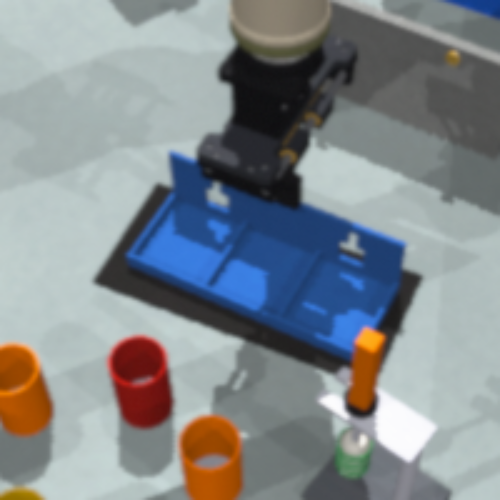

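Carrier touches the mat (+8 N). Release and rise.

Call:
play_rows([
  [[0,0,0],[0,0,0],3],
  [[0,0,0],[0,0,0],5],
  [[0,0,0],[0,0,0],5],
  [[0,0,0],[0,0,0],5],
  [[0,0,-2],[0,0,0],5],
  [[0,0,-6],[0,0,0],5],
  [[0,0,-12],[0,0,0],5],
  [[0,0,-18],[0,0,0],5],
])

```text
time: 12.1
ee_pos: [0.4834, 0.1626, 0.2709]
eef_rot: [-0.001, 1.0, -0.0, 0.001]
ft_force: [1.4, -0.7, 0.6]
width: 0.0497
```

Call:
play_rows([
  [[0,0,-6],[0,0,0],5],
  [[0,-4,-8],[0,0,0],5],
  [[0,-10,-8],[0,0,0],5],
  [[0,-16,-8],[0,0,0],5],
  [[0,-20,-8],[0,0,0],5],
  [[0,-20,-8],[0,0,0],5],
  [[0,-20,-8],[0,0,0],5],
  [[0,-20,-8],[0,0,0],5],
])

```text
time: 13.1
ee_pos: [0.4843, -0.036, 0.3482]
eef_rot: [-0.002, 1.0, -0.0, 0.0]
ft_force: [0.3, 0.8, -0.2]
width: 0.0499
```

```bash
python3 - <<'E'
from h import *
go([.6,-.05,.36],3.1416)
for n in ['scene','top','wrist']:
    c=camera(n);save(c,n+'2.png')
E
python3 -c "
import cv2,numpy as np
a=cv2.imread('pics/scene2.png');b=cv2.imread('pics/top2.png')
cv2.imwrite('pics/st2.png',np.hstack([cv2.resize(a[150:400,170:430],(400,385)),cv2.resize(b[150:360,240:500],(400,323))[:385] if 0 else cv2.resize(b[150:400,240:500],(400,385))]))"
```

```text
t 13.1 at [ 0.4843 -0.036   0.3482] yaw -3.1366 F [ 0.3  0.8 -0.2] w 0.0499
SHIFT [-11.56  -1.46  -1.17] TURN [-0.0001  0.0007  0.0049] q [ 0.85  0.04 -0.88  1.5   0.03  1.62  1.55]
```

View pics/st2.png

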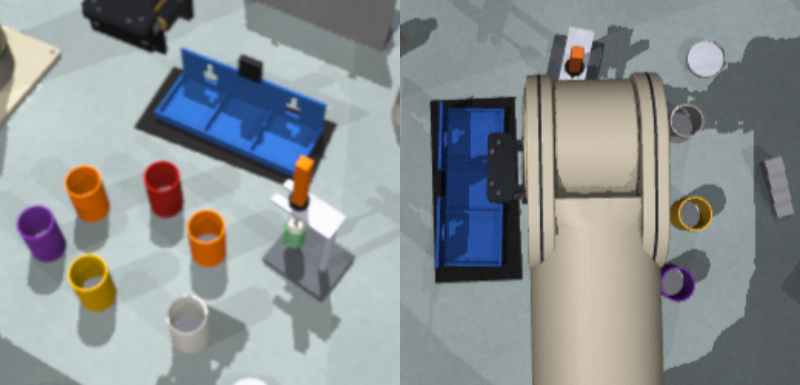

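View pics/wrist2.png

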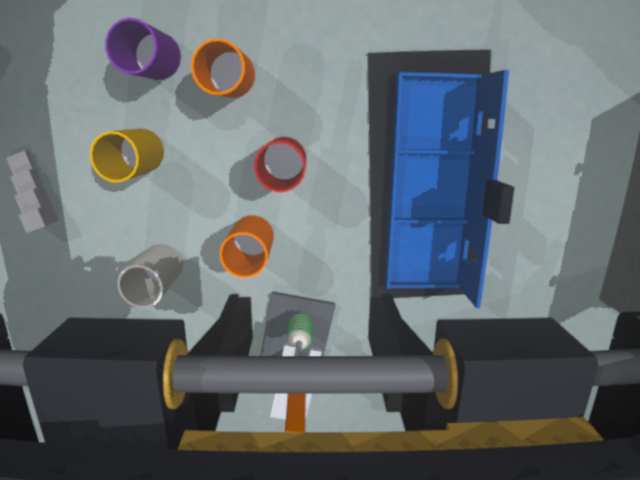

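Run:
```python
from h import *
np.set_printoptions(precision=4,suppress=True)
c=camera('wrist');s=camera('scene');t=camera('top')
S=lambda x,y:(330+(x+.5)/5-.5,245+(y+.5)/5-.5); T=lambda x,y:(325+(x-400+.5)/6.667-.5,160+(y+.5)/6.667-.5)
print('handle top',tri([(s,S(193,52)),(t,T(606,155))]),atz(s,S(193,52),.25),atz(t,T(606,155),.25))
print('collar',atz(s,S(172,190),.153),atz(t,T(590,220),.153),tri([(s,S(172,190)),(t,T(590,220))]))
print('fork plate scene', [atz(s,S(*p),.15) for p in [(82,170),(138,108),(323,230),(270,298)]])
print('fork plate top', [atz(t,T(*p),.15) for p in [(517,302),(628,325),(676,70),(570,48)]])
# cups via rim: fit ellipse from masks in wrist & scene
for q in ['cup_white','cup_yellow','cup_red']:
    for n,cam in (('w',c),('s',s),('t',t)):
        for d in masks_of(cam,q)[:5]:
            m=d['region'];col=np.median(cam['frame'][m],0);print(q,n,np.round(d['at']),round(d['conf'],2),m.sum(),col)
import pickle;pickle.dump((c,s,t),open('v2.pkl','wb'))
```

```text
handle top (array([ 0.6693, -0.0498,  0.2534]), array([0.0005, 0.0005])) [ 0.6683 -0.048   0.25  ] [ 0.6706 -0.0497  0.25  ]
collar [ 0.6699 -0.0548  0.153 ] [ 0.6704 -0.0491  0.153 ] (array([ 0.6703, -0.0504,  0.1468]), array([0.0018, 0.0018]))
fork plate scene [array([ 0.6319, -0.0618,  0.15  ]), array([ 0.64  , -0.0238,  0.15  ]), array([ 0.7326, -0.0418,  0.15  ]), array([ 0.7254, -0.0802,  0.15  ])]
fork plate top [array([ 0.6406, -0.023 ,  0.15  ]), array([ 0.6326, -0.0632,  0.15  ]), array([ 0.7271, -0.0803,  0.15  ]), array([ 0.735 , -0.0416,  0.15  ])]
cup_white w [151. 277.] 0.74 2825 [107. 107. 105.]
cup_white w [446. 181.] 0.28 23674 [ 43.  75. 129.]
cup_white s [292. 358.] 0.68 768 [150. 147. 143.]
cup_white t [422. 231.] 0.91 433 [102. 103. 108.]
cup_white t [430. 287.] 0.35 505 [104. 103.  47.]
cup_yellow w [127. 151.] 0.77 3190 [132. 108.  39.]
cup_yellow s [231. 332.] 0.92 891 [144. 114.   0.]
cup_yellow s [291. 359.] 0.69 837 [151. 148. 144.]
cup_yellow t [427. 292.] 0.78 440 [104.  101.5  42. ]
cup_yellow t [283. 276.] 0.51 3976 [ 28.  53. 106.]
cup_red w [283. 163.] 0.78 2238 [123.   94.5  97. ]
cup_red w [140.  51.] 0.76 3481 [77. 52. 97.]
cup_red w [222.  69.] 0.67 2797 [125. 100.  44.]
cup_red w [245. 248.] 0.55 2507 [159.  87.  39.]
cup_red s [200. 303.] 0.86 742 [ 80.  35. 104.]
cup_red s [226. 273.] 0.76 826 [167.  80.   0.]
cup_red s [302. 305.] 0.71 806 [174.  84.   0.]
cup_red s [364. 281.] 0.66 627 [155. 110.  54.]
cup_red s [278. 270.] 0.62 744 [117.  21.  17.]
cup_red t [421. 332.] 0.76 417 [101.  68. 113.]
cup_red t [309. 298.] 0.21 1756 [26. 26. 26.]
cup_red t [165. 263.] 0.2 4950 [65. 68. 74.]
```

```bash
cat > cups.py <<'E'
from h import *
from scipy.optimize import minimize
np.set_printoptions(precision=4,suppress=True)
def sil(c,x,y,r=.028,h=.085,z0=0):
    a=np.linspace(0,2*np.pi,40,endpoint=False)
    P=[proj(c,(x+r*np.cos(k),y+r*np.sin(k),z)) for k in a for z in (z0,z0+h)]
    return cv2.convexHull(np.array(P,np.float32))
def hullmask(c,x,y,z0=0):
    m=np.zeros((480,640),np.uint8);cv2.fillConvexPoly(m,np.round(sil(c,x,y,z0=z0)*16).astype(np.int32),1,shift=4);return m>0
def hue(c,m):
    h=cv2.cvtColor(c['frame'],cv2.COLOR_RGB2HSV)[m];k=h[:,1]>90
    return (float(np.median(h[k,0])) if k.sum()>20 else -1),k.mean()
def fit(views,x0,z0=0):
    f=lambda p:-sum((lambda a,b:(a&b).sum()/max(1,(a|b).sum()))(hullmask(c,p[0],p[1],z0),m) for c,m in views)/len(views)
    r=minimize(f,x0,method='Nelder-Mead',options=dict(initial_simplex=np.array([x0,np.add(x0,[.008,0]),np.add(x0,[0,.008])]),xatol=1e-4,fatol=1e-4))
    return r.x,-r.fun
def getcups(names=('scene','top','wrist'),rough=None,z0=0):
    rough=rough or {'cup_white':(.597,-.239),'cup_yellow':(.442,-.249),'cup_red':(.483,-.07)}
    cams=[camera(n) for n in names];out={}
    for q,x0 in rough.items():
        all_=[]
        for n,c in zip(names,cams):
            best=None
            for d in masks_of(c,q):
                p=atz(c,d['at'],.04+z0)
                if np.hypot(*(p[:2]-x0))<.05:
                    best=d;break
            if best is not None:
                x,i=fit([(c,best['region'])],x0,z0);print(q,n,x,'iou',round(i,2),'hue',hue(c,best['region']))
                if i>.75: all_.append((c,best['region']))
        if all_: 
            out[q],i=fit(all_,x0,z0);print(q,'JOINT',out[q],round(i,3))
    return out
if __name__=='__main__': getcups()
E
python3 cups.py
python3 - <<'E'
from h import *
go([.669,-.0495,.32],2.99)
E
```

```text
cup_white scene [ 0.5945 -0.2373] iou 0.9 hue (-1, np.float64(0.0))
cup_white top [ 0.5951 -0.2387] iou 0.77 hue (-1, np.float64(0.0))
cup_white wrist [ 0.5956 -0.239 ] iou 0.97 hue (-1, np.float64(0.0))
cup_white JOINT [ 0.5951 -0.2383] 0.875
cup_yellow scene [ 0.4409 -0.2507] iou 0.89 hue (23.0, np.float64(0.9132530120481928))
cup_yellow top [ 0.4424 -0.2511] iou 0.89 hue (21.0, np.float64(0.6370967741935484))
cup_yellow wrist [ 0.443  -0.2498] iou 0.95 hue (22.0, np.float64(0.8868226995831997))
cup_yellow JOINT [ 0.4429 -0.2497] 0.907
cup_red scene [ 0.4517 -0.07  ] iou 0.88 hue (1.0, np.float64(0.9685362517099864))
cup_red wrist [ 0.455  -0.0702] iou 0.95 hue (1.0, np.float64(0.4580981328701693))
cup_red JOINT [ 0.4543 -0.069 ] 0.915
t 14.45 at [ 0.4843 -0.0377  0.3477] yaw -3.1393 F [-0.4  0.5  0.4] w 0.0501
SHIFT [-18.47  -1.22   2.77] TURN [-1.000e-04  1.000e-04  1.539e-01] q [ 0.85  0.04 -0.88  1.5   0.03  1.62  1.55]
```

Call:
play_rows([
  [[-6,-0.4,0],[0,0,0.05],6],
  [[-12,-0.8,0],[0,0,0.1],6],
  [[-18.5,-1.2,0],[0,0,0.15],6],
  [[-18.5,-1.2,2.8],[0,0,0.15],6],
  [[-18.5,-1.2,2.8],[0,0,0.15],6],
  [[-18.5,-1.2,2.8],[0,0,0.15],6],
  [[-18.5,-1.2,2.8],[0,0,0.15],6],
  [[-18.5,-1.2,2.8],[0,0,0.15],6],
])

```text
time: 15.45
ee_pos: [0.6691, -0.0496, 0.3211]
eef_rot: [0.074, 0.997, -0.0, 0.001]
ft_force: [0.3, -0.0, 0.4]
width: 0.0602
```

Run:
```python
from h import *
go([.669,-.0495,.202],2.99)
c=camera('wrist');s=camera('scene')
cv2.imwrite('pics/b1.png',np.hstack([cv2.resize(c['frame'],(480,360)),cv2.resize(s['frame'][200:350,300:433],(319,360))])[:,:,::-1])
```

```text
t 15.45 at [ 0.6691 -0.0496  0.3211] yaw 2.9933 F [ 0.3 -0.   0.4] w 0.0602
SHIFT [ 0.03  0.02 11.91] TURN [-0.0007  0.002   0.0033] q [ 0.52  0.54 -0.87  1.05  0.4   1.71  1.21]
```

View pics/b1.png

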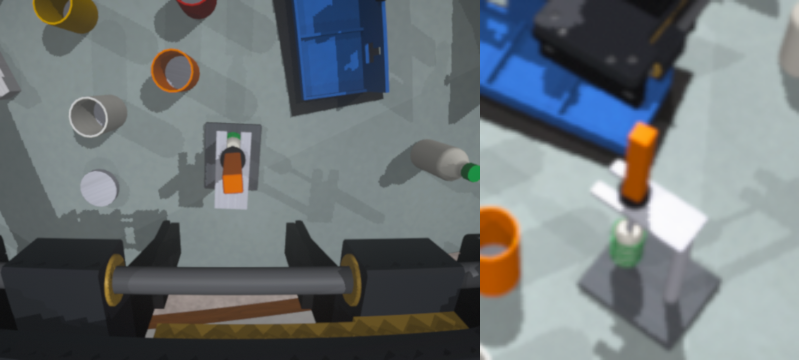

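The handle sits mid-way between the fingers and square to them. Descend.

Call:
play_rows([
  [[0,0,3],[0,0,0],6],
  [[0,0,6],[0,0,0],6],
  [[0,0,9],[0,0,0],6],
  [[0,0,11],[0,0,0],6],
  [[0,0,11.9],[0,0,0],6],
  [[0,0,11.9],[0,0,0],6],
  [[0,0,11.9],[0,0,0],6],
])

```text
time: 16.42
ee_pos: [0.6698, -0.0491, 0.2018]
eef_rot: [0.074, 0.997, 0.0, 0.001]
ft_force: [0.4, 0.4, 0.6]
width: 0.0601
```

Call:
play_rows([
  [[0,0,0],[0,0,0],3],
  [[0,0,0],[0,0,0],1],
  [[0,0,0],[0,0,0],0.5],
  [[0,0,0],[0,0,0],0.5],
  [[0,0,0],[0,0,0],0.5],
  [[0,0,0],[0,0,0],0.5],
  [[0,0,0],[0,0,0],0.5],
  [[0,0,0],[0,0,0],0.5],
], grip_force=30)

```text
time: 17.42
ee_pos: [0.6693, -0.0493, 0.2007]
eef_rot: [0.074, 0.997, -0.0, 0.0]
ft_force: [-0.1, -0.3, -0.5]
width: 0.018
```

Run:
```python
from h import *
go([.669,-.0495,.212])
c=camera('wrist');s=camera('scene')
cv2.imwrite('pics/b2.png',np.hstack([cv2.resize(c['frame'],(480,360)),cv2.resize(s['frame'][200:350,300:433],(319,360))])[:,:,::-1])
```

```text
t 17.43 at [ 0.6693 -0.0493  0.2007] yaw 2.9939 F [-0.1 -0.3 -0.5] w 0.018
SHIFT [ 0.03 -0.03 -1.13] TURN [-0.      0.0001 -0.    ] q [ 0.57  0.57 -0.86  1.28  0.42  1.48  1.18]
```

View pics/b2.png

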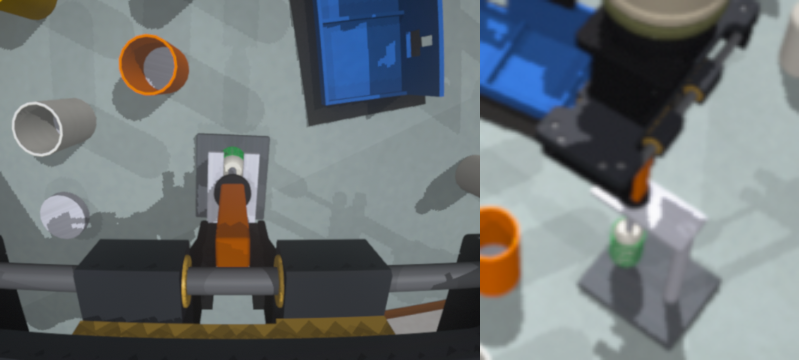

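Handle gripped at 18 mm width. Lift 10 mm, then draw out along the fork's −x.

Call:
play_rows([
  [[0,0,-0.5],[0,0,0],0.5],
  [[0,0,-1],[0,0,0],0.5],
  [[0,0,-1],[0,0,0],0.5],
  [[2,0.1,-1],[0,0,0],0.5],
  [[4,0.2,-1],[0,0,0],0.5],
  [[6,0.25,-1],[0,0,0],0.5],
  [[8,0.3,-1],[0,0,0],0.5],
  [[8,0.3,-1],[0,0,0],0.5],
])

```text
time: 18.52
ee_pos: [0.59, -0.0345, 0.2111]
eef_rot: [0.074, 0.997, -0.001, 0.0]
ft_force: [-0.1, -0.6, -1.7]
width: 0.0175
```

Call:
play_rows([
  [[0,0,-4],[0,0,0],0.5],
  [[0,0,-8],[0,0,0],0.5],
  [[0,0,-10],[0,0,0],0.5],
  [[0,0,-10],[0,0,0],0.5],
])

```text
time: 19.02
ee_pos: [0.5918, -0.0345, 0.3118]
eef_rot: [0.074, 0.997, 0.0, 0.001]
ft_force: [0.3, -0.7, -2.0]
width: 0.0177
```

Run:
```python
from cups import *
go([.595,-.238,.30],2.994)
o=getcups(('scene','wrist'))
s=camera('scene')
cv2.imwrite('pics/b3.png',cv2.resize(s['frame'][150:420,170:430],(650,585))[:,:,::-1])
```

```text
t 19.02 at [ 0.5918 -0.0345  0.3118] yaw 2.9936 F [ 0.3 -0.7 -2. ] w 0.0177
SHIFT [ -3.32 -20.08   1.17] TURN [ 0.0005  0.0026 -0.0004] q [ 0.68  0.35 -0.94  1.31  0.28  1.61  1.21]
cup_white scene [ 0.5943 -0.2374] iou 0.88 hue (-1, np.float64(0.0))
cup_white wrist [ 0.5963 -0.2388] iou 0.97 hue (-1, np.float64(0.0))
cup_white JOINT [ 0.5955 -0.2376] 0.919
cup_yellow scene [ 0.44   -0.2496] iou 0.94 hue (23.0, np.float64(0.869757174392936))
cup_yellow wrist [ 0.4433 -0.2502] iou 0.95 hue (22.0, np.float64(0.9382508409418548))
cup_yellow JOINT [ 0.4422 -0.2512] 0.929
cup_red scene [ 0.4517 -0.0699] iou 0.94 hue (1.0, np.float64(0.9353169469598965))
cup_red wrist [ 0.4554 -0.0687] iou 0.95 hue (1.0, np.float64(0.47204773869346733))
cup_red JOINT [ 0.4545 -0.0702] 0.929
```

View pics/b3.png

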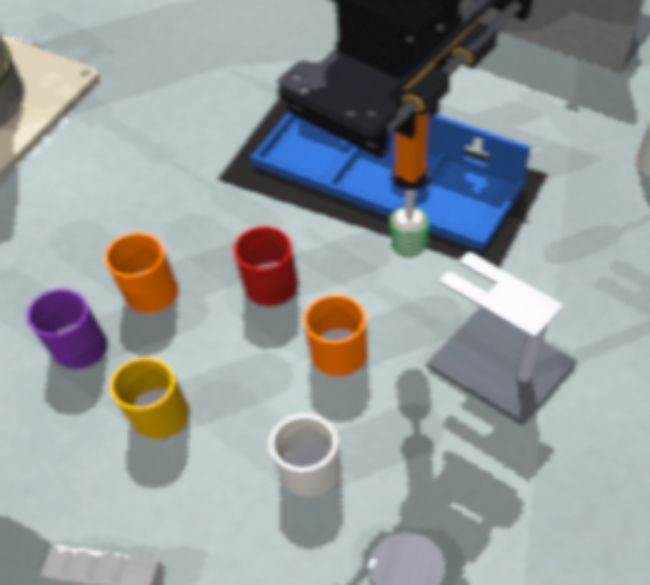

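Call:
play_rows([
  [[-1,-6,0.5],[0,0,0],0.5],
  [[-2,-12,0.5],[0,0,0],0.5],
  [[-3,-18,0.5],[0,0,0],0.5],
  [[-3.3,-20.1,0.5],[0,0,0],0.5],
  [[-3.3,-20.1,0.5],[0,0,0],0.5],
  [[-3.3,-20.1,0.5],[0,0,0],0.5],
  [[-3.3,-20.1,0.5],[0,0,0],0.5],
])

```text
time: 20.35
ee_pos: [0.594, -0.2362, 0.3061]
eef_rot: [0.072, 0.997, -0.0, 0.0]
ft_force: [0.7, -0.1, -0.4]
width: 0.0181
```

Run:
```python
from cups import *
go([.5955,-.238,.19],2.994)
c=camera('wrist');s=camera('scene')
cv2.imwrite('pics/b4.png',np.hstack([cv2.resize(c['frame'],(480,360)),cv2.resize(s['frame'][250:400,220:353],(319,360))])[:,:,::-1])
```

```text
t 20.35 at [ 0.594  -0.2362  0.3061] yaw 2.9966 F [ 0.7 -0.1 -0.4] w 0.0181
SHIFT [-0.16 -0.16 11.61] TURN [0.     0.0006 0.0026] q [ 0.87  0.45 -0.85  1.19  0.34  1.64  1.53]
```

View pics/b4.png

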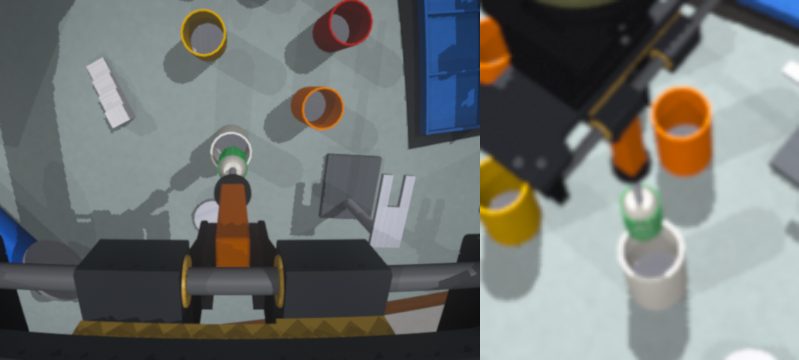

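Brush head is right over the white cup in both views. Descend.

Call:
play_rows([
  [[-0.2,-0.2,4],[0,0,0],0.5],
  [[-0.2,-0.2,7],[0,0,0],0.5],
  [[-0.2,-0.2,9.5],[0,0,0],0.5],
  [[-0.2,-0.2,11],[0,0,0],0.5],
  [[-0.2,-0.2,11.6],[0,0,0],0.5],
  [[-0.2,-0.2,11.6],[0,0,0],0.5],
  [[-0.2,-0.2,11.6],[0,0,0],0.5],
])

```text
time: 21.32
ee_pos: [0.5958, -0.2405, 0.1907]
eef_rot: [0.074, 0.997, -0.0, 0.001]
ft_force: [0.7, -0.2, -1.3]
width: 0.018
```

Run:
```python
from cups import *
go([.5955,-.238,.19],2.994)
s=camera('scene')
cv2.imwrite('pics/b5.png',cv2.resize(s['frame'][250:400,220:353],(532,600))[:,:,::-1])
```

```text
t 21.32 at [ 0.5958 -0.2405  0.1907] yaw 2.9938 F [ 0.7 -0.2 -1.3] w 0.018
SHIFT [0.07 0.24 0.07] TURN [-0.0003  0.0014 -0.0002] q [ 0.9   0.5  -0.84  1.38  0.37  1.42  1.5 ]
```

View pics/b5.png

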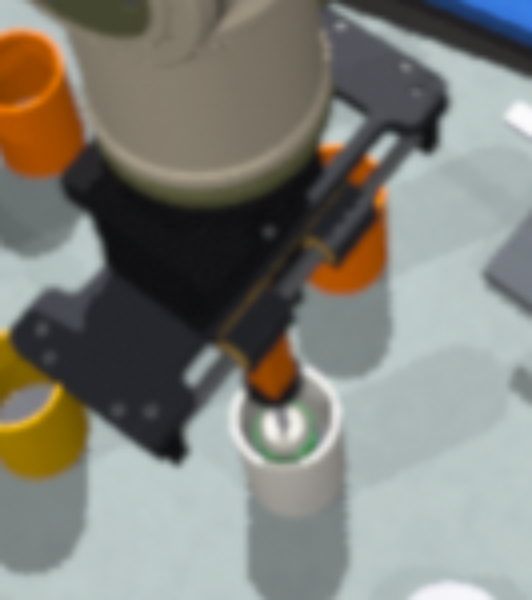

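Call:
play_rows([
  [[0,0,-2.5],[0,0,0],0.5],
  [[0,0,-4.7],[0,0,0],0.5],
  [[0,0,-4.7],[0,0,0],0.5],
  [[0,0,-4.7],[0,0,0],0.5],
  [[0,0,-2.5],[0,0,0],0.5],
  [[0,0,0.1],[0,0,0],0.5],
  [[0,0,0.1],[0,0,0],0.5],
  [[0,0,0.1],[0,0,0],0.5],
])

```text
time: 22.38
ee_pos: [0.5954, -0.2405, 0.1891]
eef_rot: [0.074, 0.997, 0.0, 0.0]
ft_force: [0.1, -0.2, -0.8]
width: 0.0178
```

Call:
play_rows([
  [[0,0,0],[0,0,0],0.5],
  [[0,0,-3],[0,0,0],0.5],
  [[0,0,-7],[0,0,0],0.5],
  [[0,0,-11.5],[0,0,0],0.5],
  [[0,0,-11.5],[0,0,0],0.5],
  [[0,0,-11.5],[0,0,0],0.5],
])

```text
time: 23.12
ee_pos: [0.5952, -0.2404, 0.3033]
eef_rot: [0.074, 0.997, -0.0, -0.0]
ft_force: [0.5, -0.4, -2.0]
width: 0.0176
```

Run:
```python
from cups import *
go([.4425,-.2505,.305],2.994)
o=getcups(('scene','wrist'))
```

```text
t 23.12 at [ 0.5952 -0.2404  0.3033] yaw 2.9939 F [ 0.5 -0.4 -2. ] w 0.0176
SHIFT [14.96 -3.24 -0.17] TURN [-0.0002 -0.0002 -0.0001] q [ 0.87  0.46 -0.85  1.18  0.34  1.64  1.53]
cup_white scene [ 0.593 -0.239] iou 0.74 hue (-1, np.float64(0.0))
cup_white wrist [ 0.5959 -0.2387] iou 0.59 hue (-1, np.float64(0.010186757215619695))
cup_yellow scene [ 0.4574 -0.288 ] iou 0.91 hue (23.0, np.float64(0.8826879271070615))
cup_yellow wrist [ 0.4585 -0.2883] iou 0.96 hue (22.0, np.float64(0.5866164542294322))
cup_yellow JOINT [ 0.4577 -0.2884] 0.936
cup_red wrist [ 0.4541 -0.0694] iou 0.96 hue (1.0, np.float64(0.8023866348448687))
cup_red JOINT [ 0.4541 -0.0694] 0.964
```

The yellow cup was knocked, from (0.443,−0.250) to (0.458,−0.288). The wrist and scene views agree.

Run:
```python
from cups import *
go([.458,-.2885,.305],2.994)
```

```text
t 23.52 at [ 0.5952 -0.2405  0.3033] yaw 2.9938 F [-0.  -0.3 -0.8] w 0.0179
SHIFT [12.86 -6.77 -0.17] TURN [ 0.0001 -0.0006 -0.0002] q [ 0.87  0.46 -0.85  1.18  0.34  1.64  1.53]
```

Call:
play_rows([
  [[4,-2,-0.2],[0,0,0],0.5],
  [[9,-4.5,-0.2],[0,0,0],0.5],
  [[12.9,-6.8,-0.2],[0,0,0],0.5],
  [[12.9,-6.8,-0.2],[0,0,0],0.5],
  [[12.9,-6.8,-0.2],[0,0,0],0.5],
  [[12.9,-6.8,-0.2],[0,0,0],0.5],
  [[12.9,-6.8,-0.2],[0,0,0],0.5],
])

```text
time: 24.4
ee_pos: [0.4585, -0.288, 0.3055]
eef_rot: [0.073, 0.997, 0.0, 0.0]
ft_force: [0.0, 0.3, -1.5]
width: 0.0174
```

Run:
```python
from cups import *
go([.458,-.2885,.19],2.994)
c=camera('wrist');s=camera('scene')
cv2.imwrite('pics/b6.png',np.hstack([cv2.resize(c['frame'],(480,360)),cv2.resize(s['frame'][250:400,160:293],(319,360))])[:,:,::-1])
```

```text
t 24.4 at [ 0.4585 -0.288   0.3055] yaw 2.9957 F [ 0.   0.3 -1.5] w 0.0174
SHIFT [ 0.04 -0.07 11.55] TURN [0.0007 0.0001 0.0017] q [ 1.23  0.2  -0.87  1.46  0.15  1.56  1.79]
```

View pics/b6.png

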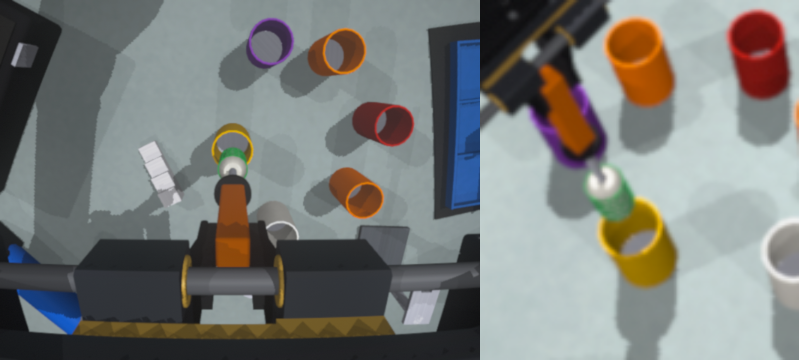

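Brush is centred over the yellow cup. Descend, stroke, come up.

Call:
play_rows([
  [[0,0,4],[0,0,0],0.5],
  [[0,0,7],[0,0,0],0.5],
  [[0,0,9.5],[0,0,0],0.5],
  [[0,0,11],[0,0,0],0.5],
  [[0,0,11.6],[0,0,0],0.5],
  [[0,0,11.6],[0,0,0],0.5],
  [[0,0,11.6],[0,0,0],0.5],
])

```text
time: 25.38
ee_pos: [0.4582, -0.289, 0.1905]
eef_rot: [0.074, 0.997, -0.0, 0.001]
ft_force: [0.0, -0.2, -0.5]
width: 0.0177
```

Run:
```python
from cups import *
go([.458,-.2885,.19],2.994)
s=camera('scene')
cv2.imwrite('pics/b7.png',cv2.resize(s['frame'][250:400,160:293],(532,600))[:,:,::-1])
```

```text
t 25.38 at [ 0.4582 -0.289   0.1905] yaw 2.9938 F [ 0.  -0.2 -0.5] w 0.0177
SHIFT [0.03 0.04 0.05] TURN [-0.0007  0.0012 -0.0002] q [ 1.23  0.25 -0.86  1.65  0.19  1.33  1.76]
```

View pics/b7.png

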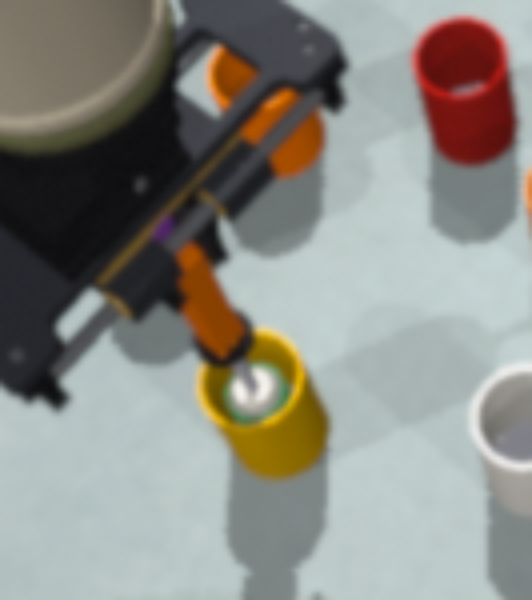

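Call:
play_rows([
  [[0,0,-2.5],[0,0,0],0.5],
  [[0,0,-4.7],[0,0,0],0.5],
  [[0,0,-4.7],[0,0,0],0.5],
  [[0,0,-4.7],[0,0,0],0.5],
  [[0,0,-2.5],[0,0,0],0.5],
  [[0,0,0.1],[0,0,0],0.5],
  [[0,0,0.1],[0,0,0],0.5],
  [[0,0,0.1],[0,0,0],0.5],
])

```text
time: 26.42
ee_pos: [0.4579, -0.2888, 0.1892]
eef_rot: [0.074, 0.997, -0.0, 0.0]
ft_force: [-0.1, -0.0, -0.7]
width: 0.0176
```

Call:
play_rows([
  [[0,0,0],[0,0,0],0.5],
  [[0,0,-3],[0,0,0],0.5],
  [[0,0,-7],[0,0,0],0.5],
  [[0,0,-11.5],[0,0,0],0.5],
  [[0,0,-11.5],[0,0,0],0.5],
  [[0,0,-11.5],[0,0,0],0.5],
])

```text
time: 27.18
ee_pos: [0.4576, -0.2887, 0.3034]
eef_rot: [0.074, 0.997, -0.0, -0.0]
ft_force: [0.2, -0.2, -1.0]
width: 0.0177
```

Run:
```python
from cups import *
go([.4545,-.0695,.305],2.994)
o=getcups(('scene','wrist'),{'cup_red':(.454,-.07)})
```

```text
t 27.18 at [ 0.4576 -0.2887  0.3034] yaw 2.9937 F [ 0.2 -0.2 -1. ] w 0.0177
SHIFT [ 3.54 21.64 -0.17] TURN [-0.0002 -0.     -0.0003] q [ 1.23  0.2  -0.87  1.46  0.15  1.55  1.79]
cup_red scene [ 0.4518 -0.0699] iou 0.92 hue (1.0, np.float64(0.9472295514511874))
cup_red wrist [ 0.4551 -0.07  ] iou 0.95 hue (1.0, np.float64(0.896757457846952))
cup_red JOINT [ 0.4543 -0.0705] 0.925
```

Call:
play_rows([
  [[1,6,-0.2],[0,0,0],0.5],
  [[2,12,-0.2],[0,0,0],0.5],
  [[3,18,-0.2],[0,0,0],0.5],
  [[3.5,21.6,-0.2],[0,0,0],0.5],
  [[3.5,21.6,-0.2],[0,0,0],0.5],
  [[3.5,21.6,-0.2],[0,0,0],0.5],
  [[3.5,21.6,-0.2],[0,0,0],0.5],
  [[3.5,21.6,-0.2],[0,0,0],0.5],
])

```text
time: 28.38
ee_pos: [0.4549, -0.0708, 0.3054]
eef_rot: [0.075, 0.997, 0.0, -0.0]
ft_force: [-0.2, 0.0, -2.0]
width: 0.0178
```

Run:
```python
from cups import *
go([.4545,-.07,.19],2.994)
c=camera('wrist');s=camera('scene')
cv2.imwrite('pics/b8.png',np.hstack([cv2.resize(c['frame'],(480,360)),cv2.resize(s['frame'][200:350,210:343],(319,360))])[:,:,::-1])
```

```text
t 28.38 at [ 0.4549 -0.0708  0.3054] yaw 2.9924 F [-0.2  0.  -2. ] w 0.0178
SHIFT [ 0.04  0.06 11.55] TURN [ 0.0006 -0.0003 -0.0016] q [ 1.13 -0.05 -1.02  1.64 -0.04  1.53  1.54]
```

View pics/b8.png

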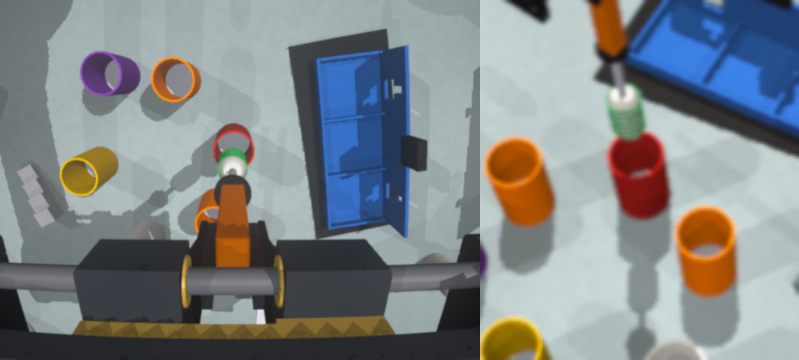

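Centred over the red cup. Descend.

Call:
play_rows([
  [[0,0,4],[0,0,0],0.5],
  [[0,0,7],[0,0,0],0.5],
  [[0,0,9.5],[0,0,0],0.5],
  [[0,0,11],[0,0,0],0.5],
  [[0,0,11.6],[0,0,0],0.5],
  [[0,0,11.6],[0,0,0],0.5],
  [[0,0,11.6],[0,0,0],0.5],
])

```text
time: 29.35
ee_pos: [0.4554, -0.07, 0.1904]
eef_rot: [0.074, 0.997, -0.0, 0.001]
ft_force: [-0.3, -0.2, -1.4]
width: 0.0178
```

Run:
```python
from cups import *
go([.4545,-.07,.19],2.994)
s=camera('scene')
cv2.imwrite('pics/b9.png',cv2.resize(s['frame'][200:350,210:343],(532,600))[:,:,::-1])
```

```text
t 29.35 at [ 0.4554 -0.07    0.1904] yaw 2.9938 F [-0.3 -0.2 -1.4] w 0.0178
SHIFT [ 0.09 -0.01  0.04] TURN [-0.0002  0.0011 -0.0002] q [ 1.11  0.03 -1.05  1.83  0.02  1.29  1.48]
```

View pics/b9.png

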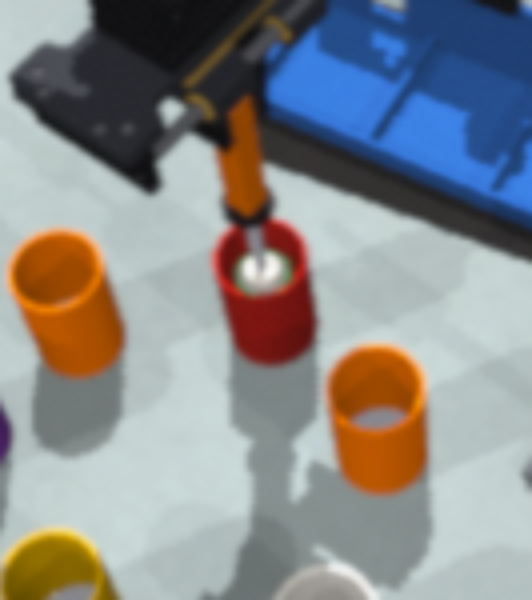

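Call:
play_rows([
  [[0,0,-2.5],[0,0,0],0.5],
  [[0,0,-4.7],[0,0,0],0.5],
  [[0,0,-4.7],[0,0,0],0.5],
  [[0,0,-4.7],[0,0,0],0.5],
  [[0,0,-2.5],[0,0,0],0.5],
  [[0,0,0.1],[0,0,0],0.5],
  [[0,0,0.1],[0,0,0],0.5],
  [[0,0,0.1],[0,0,0],0.5],
])

```text
time: 30.4
ee_pos: [0.4551, -0.0699, 0.1891]
eef_rot: [0.074, 0.997, 0.0, 0.0]
ft_force: [0.2, 0.2, -1.5]
width: 0.0176
```

Call:
play_rows([
  [[0,0,0],[0,0,0],0.5],
  [[0,0,-3],[0,0,0],0.5],
  [[0,0,-7],[0,0,0],0.5],
  [[0,0,-11.5],[0,0,0],0.5],
  [[0,0,-11.5],[0,0,0],0.5],
  [[0,0,-11.5],[0,0,0],0.5],
])

```text
time: 31.15
ee_pos: [0.4548, -0.07, 0.3034]
eef_rot: [0.074, 0.997, -0.0, 0.0]
ft_force: [-0.5, -1.4, -1.9]
width: 0.0179
```

Run:
```python
from cups import *
go([.5895,-.034,.303],2.994)
```

```text
t 31.15 at [ 0.4548 -0.07    0.3034] yaw 2.9937 F [-0.5 -1.4 -1.9] w 0.0179
SHIFT [-12.79   5.55   0.04] TURN [-0.0004  0.0001 -0.0003] q [ 1.14 -0.05 -1.03  1.64 -0.04  1.53  1.54]
```

Call:
play_rows([
  [[-4,2,0],[0,0,0],0.5],
  [[-9,4,0],[0,0,0],0.5],
  [[-12.8,5.6,0],[0,0,0],0.5],
  [[-12.8,5.6,0],[0,0,0],0.5],
  [[-12.8,5.6,4],[0,0,0],0.5],
  [[-12.8,5.6,8],[0,0,0],0.5],
  [[-12.8,5.6,9.2],[0,0,0],0.5],
  [[-12.8,5.6,9.2],[0,0,0],0.5],
])

```text
time: 32.15
ee_pos: [0.5893, -0.0339, 0.2119]
eef_rot: [0.074, 0.997, -0.0, -0.0]
ft_force: [0.3, -0.4, -0.8]
width: 0.0176
```

Run:
```python
from cups import *
go([.6693,-.0493,.211],2.994)
s=camera('scene');c=camera('wrist')
cv2.imwrite('pics/d1.png',np.hstack([cv2.resize(c['frame'],(480,360)),cv2.resize(s['frame'][230:350,300:407],(321,360))])[:,:,::-1])
```

```text
t 32.15 at [ 0.5893 -0.0339  0.2119] yaw 2.9934 F [ 0.3 -0.4 -0.8] w 0.0176
SHIFT [-8.14 -0.34  0.08] TURN [-0.0005 -0.0005 -0.0006] q [ 0.8   0.45 -1.09  1.49  0.4   1.45  1.13]
```

View pics/d1.png

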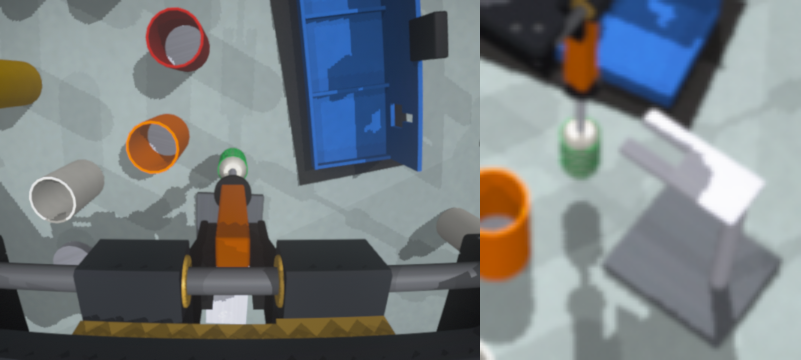

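Call:
play_rows([
  [[-2,-0.1,0],[0,0,0],0.5],
  [[-4,-0.2,0],[0,0,0],0.5],
  [[-6,-0.3,0],[0,0,0],0.5],
  [[-8.1,-0.3,0],[0,0,0],0.5],
  [[-8.1,-0.3,0],[0,0,0],0.5],
  [[-8.1,-0.3,0],[0,0,0],0.5],
])

```text
time: 33.0
ee_pos: [0.6693, -0.0479, 0.2125]
eef_rot: [0.074, 0.997, 0.0, 0.0]
ft_force: [-0.3, 0.5, -1.8]
width: 0.0177
```

Run:
```python
from cups import *
go([.6693,-.0493,.201],2.994)
s=camera('scene');c=camera('wrist')
cv2.imwrite('pics/d2.png',np.hstack([cv2.resize(c['frame'],(480,360)),cv2.resize(s['frame'][230:350,300:407],(321,360))])[:,:,::-1])
```

```text
t 33.0 at [ 0.6693 -0.0479  0.2125] yaw 2.9942 F [-0.3  0.5 -1.8] w 0.0177
SHIFT [-0.02 -0.14  1.15] TURN [0.0004 0.0008 0.0002] q [ 0.64  0.61 -1.01  1.25  0.51  1.53  1.13]
```

View pics/d2.png

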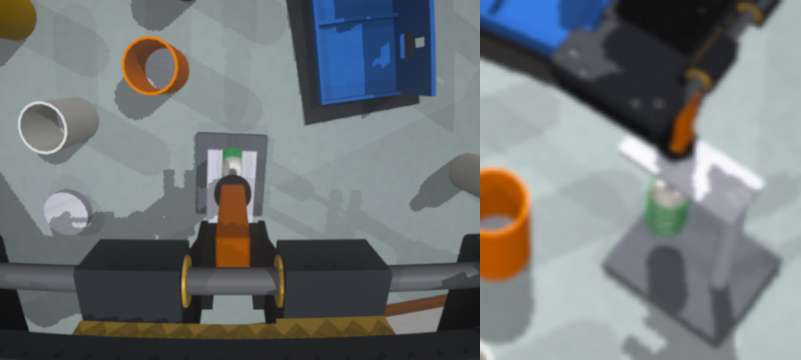

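Brush is back in the slot. Lower, release, rise.

Call:
play_rows([
  [[0,-0.1,0.5],[0,0,0],0.5],
  [[0,-0.1,1],[0,0,0],0.5],
  [[0,-0.1,1.2],[0,0,0],0.5],
  [[0,-0.1,1.2],[0,0,0],0.5],
  [[0,-0.1,1.2],[0,0,0],0.5],
])

```text
time: 33.72
ee_pos: [0.6694, -0.0496, 0.2005]
eef_rot: [0.074, 0.997, -0.0, 0.0]
ft_force: [-1.6, 0.2, 5.9]
width: 0.0178
```

Call:
play_rows([
  [[0,0,0],[0,0,0],3],
  [[0,0,0],[0,0,0],6],
  [[0,0,0],[0,0,0],6],
  [[0,0,0],[0,0,0],6],
  [[0,0,-3],[0,0,0],6],
  [[0,0,-7],[0,0,0],6],
  [[0,0,-12],[0,0,0],6],
  [[0,0,-14],[0,0,0],6],
])

```text
time: 34.72
ee_pos: [0.6698, -0.0488, 0.3428]
eef_rot: [0.074, 0.997, 0.0, 0.002]
ft_force: [0.1, 1.3, -0.3]
width: 0.0596
```

Run:
```python
from cups import *
go([.595,-.239,.30],2.994)
s=camera('scene');c=camera('wrist')
cv2.imwrite('pics/d3.png',np.hstack([cv2.resize(c['frame'],(480,360)),cv2.resize(s['frame'][230:350,300:407],(321,360))])[:,:,::-1])
o=getcups(('scene','wrist'),{'cup_white':(.595,-.239),'cup_yellow':(.458,-.288),'cup_red':(.454,-.07)})
```

```text
t 34.73 at [ 0.6698 -0.0488  0.3428] yaw 2.9939 F [ 0.1  1.3 -0.3] w 0.0596
SHIFT [  4.61 -19.92   4.25] TURN [ 0.001   0.0034 -0.0001] q [ 0.56  0.58 -1.01  1.    0.5   1.78  1.17]
cup_white scene [ 0.5959 -0.2399] iou 0.86 hue (-1, np.float64(0.0))
cup_white wrist [ 0.5954 -0.2382] iou 0.92 hue (-1, np.float64(0.0))
cup_white JOINT [ 0.5961 -0.2397] 0.885
cup_yellow scene [ 0.4568 -0.2886] iou 0.96 hue (23.0, np.float64(0.8619565217391304))
cup_yellow wrist [ 0.4584 -0.287 ] iou 0.95 hue (22.0, np.float64(0.961413179654222))
cup_yellow JOINT [ 0.4577 -0.2887] 0.952
cup_red scene [ 0.4531 -0.0693] iou 0.95 hue (1.0, np.float64(0.9109159347553325))
cup_red wrist [ 0.4544 -0.0697] iou 0.98 hue (0.0, np.float64(0.6930775646371977))
cup_red JOINT [ 0.4543 -0.07  ] 0.964
```

View pics/d3.png

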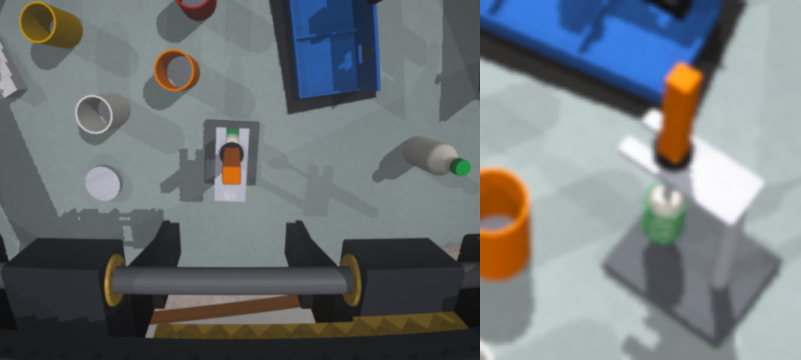

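Brush hangs upright in the fork. Now check the carrier pose with the wrist view from before (rim and divider pixels), then pick the white cup.

Run:
```python
from cups import *
import pickle;c,s,t=pickle.load(open('v2.pkl','rb'))
im=c['frame'][55:315,370:530];cv2.imwrite('pics/car.png',cv2.resize(im,None,fx=2.3,fy=2.3,interpolation=cv2.INTER_CUBIC)[:,:,::-1])
# overlay model: bay1 (.4845,.118), yaw 0
for nm,cam in (('w',c),('s',s)):
    f=cam['frame'].copy()
    b=np.array([.4845,.118])
    for z,xs,ys in [(.019,[-136,136],[-52]),(.083,[-136,136],[47,52]),(.125,[-20,20],[39,53]),(.007,[-89,0,89],[0]),(.019,[-44.5,44.5],[-47,40])]:
        for x in xs:
            for y in ys:
                u=proj(cam,(b[0]+x/1000,b[1]+y/1000,z));cv2.circle(f,tuple(np.round(u*8).astype(int).tolist()),12,(255,255,0),-1,shift=3)
    a=f[55:315,350:550] if nm=='w' else f[165:285,240:400]
    cv2.imwrite(f'pics/car_{nm}.png',cv2.resize(a,None,fx=2.3 if nm=='w' else 4,fy=2.3 if nm=='w' else 4,interpolation=cv2.INTER_CUBIC)[:,:,::-1])
go([.596,-.239,.20],1.5708)
```

```text
t 35.23 at [ 0.6691 -0.0495  0.3388] yaw 2.9937 F [ 0.3  0.3 -0.2] w 0.0597
SHIFT [  4.42 -19.81  13.89] TURN [-0.001  -0.0007  1.4229] q [ 0.56  0.58 -1.01  1.    0.5   1.78  1.17]
```

View pics/car_w.png

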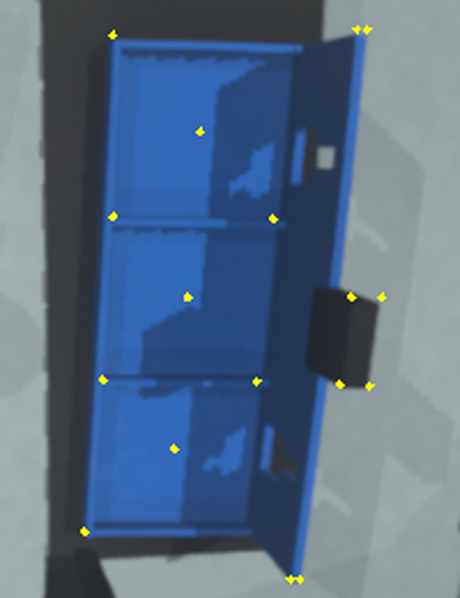

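View pics/car_s.png

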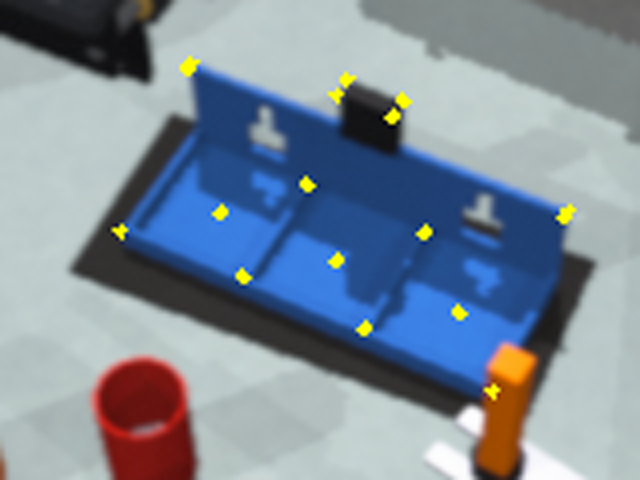

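Model overlay matches within about 3 mm. I take bay1 ≈ (0.486, 0.119), bay0 ≈ (0.397, 0.119), bay2 ≈ (0.575, 0.119). To the white cup, with the jaws turned along x.

Call:
play_rows([
  [[1,-5,0],[0,0,0.18],8.5],
  [[3,-11,0],[0,0,0.36],8.5],
  [[4.4,-17,2],[0,0,0.54],8.5],
  [[4.4,-19.8,6],[0,0,0.72],8.5],
  [[4.4,-19.8,10],[0,0,0.9],8.5],
  [[4.4,-19.8,13.9],[0,0,1.08],8.5],
  [[4.4,-19.8,13.9],[0,0,1.26],8.5],
  [[4.4,-19.8,13.9],[0,0,1.42],8.5],
])

```text
time: 36.22
ee_pos: [0.5961, -0.2387, 0.1997]
eef_rot: [0.708, 0.706, -0.0, -0.001]
ft_force: [0.7, 0.7, 0.5]
width: 0.0845
```

Run:
```python
from cups import *
go([.596,-.239,.20],1.5708)
s=camera('scene');c=camera('wrist')
cv2.imwrite('pics/e1.png',np.hstack([cv2.resize(c['frame'],(480,360)),cv2.resize(s['frame'][250:400,220:353],(319,360))])[:,:,::-1])
o=getcups(('scene','wrist'),{'cup_white':(.596,-.239)})
```

```text
t 36.23 at [ 0.5961 -0.2387  0.1997] yaw 1.5681 F [0.7 0.7 0.5] w 0.0845
SHIFT [-0.03 -0.01 -0.03] TURN [-0.0013 -0.0005 -0.0027] q [ 0.85  0.47 -0.76  1.37  0.32  1.43  0.1 ]
cup_white scene [ 0.5949 -0.2379] iou 0.9 hue (-1, np.float64(0.0))
cup_white wrist [ 0.5957 -0.2388] iou 0.95 hue (-1, np.float64(0.0))
cup_white JOINT [ 0.5952 -0.2387] 0.926
```

View pics/e1.png

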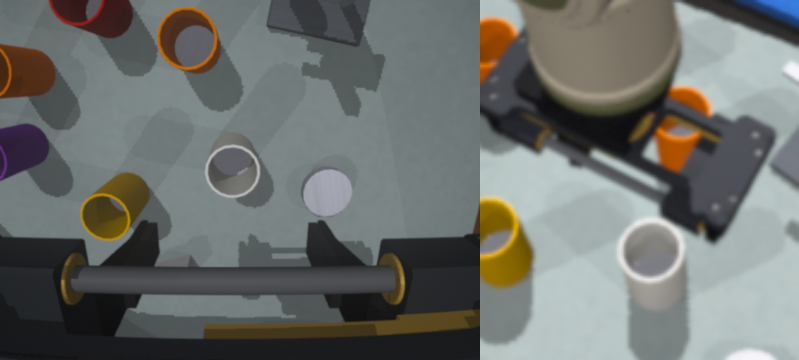

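Call:
play_rows([
  [[0,0,4],[0,0,0],8.5],
  [[0,0,8],[0,0,0],8.5],
  [[0,0,11.5],[0,0,0],8.5],
  [[0,0,13.8],[0,0,0],8.5],
  [[0,0,14.5],[0,0,0],8.5],
  [[0,0,14.5],[0,0,0],8.5],
  [[0,0,14.5],[0,0,0],8.5],
])

```text
time: 37.4
ee_pos: [0.5974, -0.2389, 0.057]
eef_rot: [0.706, 0.708, 0.0, 0.001]
ft_force: [-0.4, -0.5, 1.0]
width: 0.0849
```

Call:
play_rows([
  [[0,0,0],[0,0,0],6.5],
  [[0,0,0],[0,0,0],5],
  [[0,0,0],[0,0,0],4.5],
  [[0,0,0],[0,0,0],4.5],
  [[0,0,0],[0,0,0],4.5],
  [[0,0,0],[0,0,0],4.5],
], grip_force=25)

```text
time: 38.15
ee_pos: [0.5966, -0.2387, 0.0556]
eef_rot: [0.706, 0.708, -0.0, 0.0]
ft_force: [0.3, 0.0, 0.3]
width: 0.0458
```

Call:
play_rows([
  [[0,0,-2],[0,0,0],4.5],
  [[0,0,-7],[0,0,0],4.5],
  [[0,0,-13],[0,0,0],4.5],
  [[0,0,-19],[0,0,0],4.5],
  [[0,0,-20],[0,0,0],4.5],
  [[0,0,-20],[0,0,0],4.5],
])

```text
time: 38.9
ee_pos: [0.5969, -0.2386, 0.257]
eef_rot: [0.706, 0.708, 0.0, 0.001]
ft_force: [-0.7, 0.3, -0.8]
width: 0.045
```

Run:
```python
from cups import *
go([.575,.118,.25],1.5708)
s=camera('scene')
cv2.imwrite('pics/e2.png',cv2.resize(s['frame'][150:450,180:430],(600,720))[:,:,::-1][:600])
```

```text
t 38.9 at [ 0.5969 -0.2386  0.257 ] yaw 1.5739 F [-0.7  0.3 -0.8] w 0.045
SHIFT [35.66 -2.08  0.66] TURN [0.0018 0.0009 0.0031] q [ 0.84  0.45 -0.77  1.27  0.31  1.54  0.12]
```

View pics/e2.png

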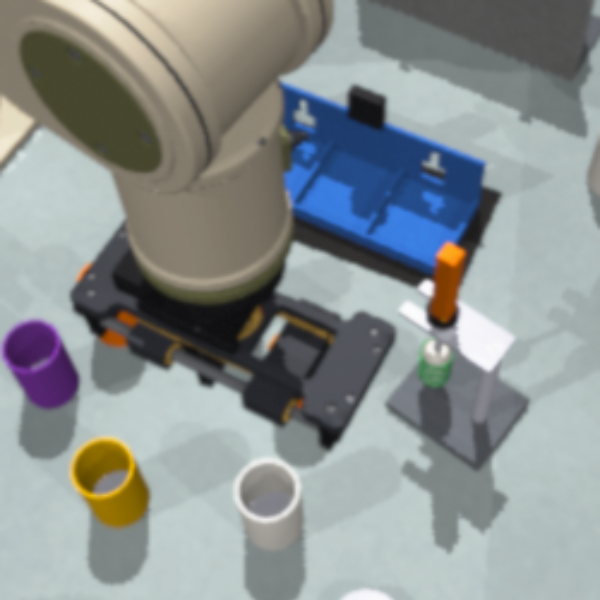

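The grip closed to 45 mm without the cup, which is still standing at about (292,360) in the scene image. I'll re-measure it.

Run:
```python
from cups import *
go([.596,-.239,.20],1.5708)
c=camera('wrist');save(c,'e3.png')
o=getcups(('scene','wrist','top'),{'cup_white':(.596,-.239)})
```

```text
t 38.95 at [ 0.5964 -0.2386  0.2554] yaw 1.574 F [-0.8  0.1 -1.9] w 0.0451
SHIFT [-0.04 -0.03  5.54] TURN [-0.0004  0.0001  0.0032] q [ 0.84  0.45 -0.77  1.28  0.31  1.53  0.12]
cup_white scene [ 0.5933 -0.2387] iou 0.88 hue (-1, np.float64(0.0))
cup_white wrist [ 0.5955 -0.2387] iou 0.95 hue (-1, np.float64(0.0))
cup_white top [ 0.5967 -0.236 ] iou 0.88 hue (-1, np.float64(0.0))
cup_white JOINT [ 0.5951 -0.2385] 0.905
```

View pics/e3.png

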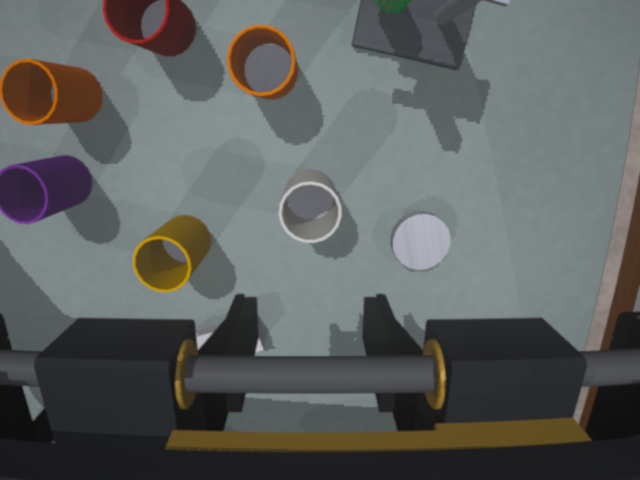

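Call:
play_rows([
  [[0,0,0],[0,0,0],8.7],
  [[0,0,0],[0,0,0],8.7],
  [[0,0,0],[0,0,0],8.7],
  [[0,0,5],[0,0,0],8.7],
  [[0,0,10],[0,0,0],8.7],
  [[0,0,15],[0,0,0],8.7],
  [[0,0,20],[0,0,0],8.7],
  [[0,0,20],[0,0,0],8.7],
])

```text
time: 40.3
ee_pos: [0.594, -0.238, 0.0522]
eef_rot: [0.706, 0.708, -0.001, -0.003]
ft_force: [-0.2, 0.6, 0.9]
width: 0.0871
```

Run:
```python
from cups import *
go([.5955,-.2387,.05],1.5708)
s=camera('scene');c=camera('wrist')
cv2.imwrite('pics/e4.png',np.hstack([cv2.resize(c['frame'],(480,360)),cv2.resize(s['frame'][270:420,220:353],(319,360))])[:,:,::-1])
```

```text
t 40.3 at [ 0.594  -0.238   0.0522] yaw 1.574 F [-0.2  0.6  0.9] w 0.0871
SHIFT [-0.07  0.15  0.22] TURN [-0.0062 -0.0026  0.0032] q [ 0.84  0.58 -0.72  1.54  0.4   1.18  0.05]
```

View pics/e4.png

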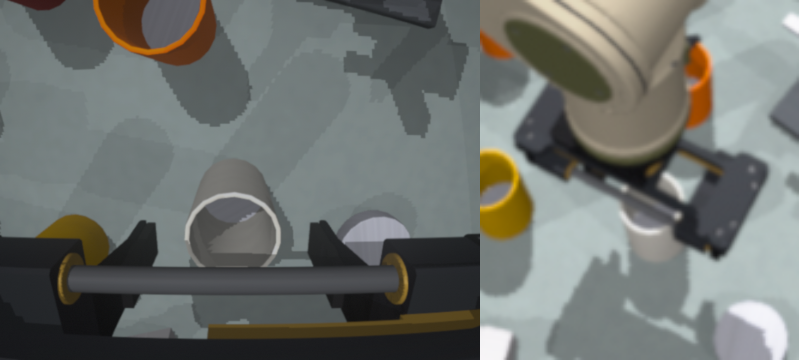

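Cup is between the fingers. Close gently and watch the width.

Call:
play_rows([
  [[0,0.1,0],[0,0,0],7],
  [[0,0.1,0],[0,0,0],6],
  [[0,0.1,0],[0,0,0],5.3],
  [[0,0.1,0],[0,0,0],5.3],
  [[0,0.1,0],[0,0,0],5.3],
  [[0,0.1,0],[0,0,0],5.3],
], grip_force=20)

```text
time: 41.15
ee_pos: [0.5976, -0.2387, 0.0556]
eef_rot: [0.706, 0.708, -0.0, 0.0]
ft_force: [-0.6, -0.8, 0.5]
width: 0.0532
```

Run:
```python
from cups import *
go([.5955,-.2387,.05],1.5708)
s=camera('scene');c=camera('wrist')
cv2.imwrite('pics/e5.png',np.hstack([cv2.resize(c['frame'],(480,360)),cv2.resize(s['frame'][270:420,220:353],(319,360))])[:,:,::-1])
```

```text
t 41.15 at [ 0.5976 -0.2387  0.0556] yaw 1.5738 F [-0.6 -0.8  0.5] w 0.0532
SHIFT [ 0.   -0.21  0.56] TURN [-0.      0.0001  0.003 ] q [ 0.84  0.58 -0.72  1.53  0.4   1.18  0.05]
```

View pics/e5.png

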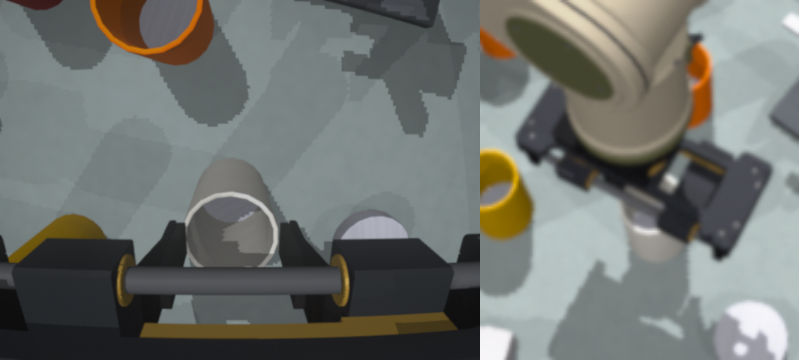

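Run:
```python
from cups import *
import pickle
c,s,t=pickle.load(open('v2.pkl','rb'))
# rim ellipses in wrist v2
f=c['frame']
h=cv2.cvtColor(f,cv2.COLOR_RGB2HSV)
def test(cam,m,x0):
    best=[]
    for z0 in (0,):
      for H in (.06,.07,.075,.08,.085,.09):
        for r in (.020,.022,.024,.026,.028,.030):
            def g(p):
                mm=np.zeros((480,640),np.uint8);cv2.fillConvexPoly(mm,np.round(sil(cam,p[0],p[1],r,H)*16).astype(np.int32),1,shift=4);mm=mm>0
                return -(mm&m).sum()/(mm|m).sum()
            q=minimize(g,x0,method='Nelder-Mead',options=dict(initial_simplex=np.array([x0,np.add(x0,[.008,0]),np.add(x0,[0,.008])]),xatol=2e-4,fatol=1e-3))
            best.append((-q.fun,r,H,q.x.round(4)))
    return sorted(best,key=lambda b:-b[0])[:4]
w=camera('wrist');sc=camera('scene');tp=camera('top')
for q,x0 in {'cup_yellow':(.458,-.288),'cup_red':(.454,-.07)}.items():
    for n,cam in (('s',sc),('t',tp)):
        for d in masks_of(cam,q):
            p=atz(cam,d['at'],.04)
            if np.hypot(*(p[:2]-x0))<.04: print(q,n,test(cam,d['region'],x0));break
for d in masks_of(w,'cup_white')[:1]: print('white w',d['at'],test(w,d['region'],(.596,-.239)))
```

```text
cup_yellow s [(np.float64(0.9742489270386266), 0.028, 0.08, array([ 0.4558, -0.2872])), (np.float64(0.9717698154180239), 0.028, 0.075, array([ 0.4544, -0.2865])), (np.float64(0.95995670995671), 0.026, 0.09, array([ 0.4576, -0.2884])), (np.float64(0.9517543859649122), 0.028, 0.07, array([ 0.4524, -0.2854]))]
cup_yellow t [(np.float64(0.7461139896373057), 0.022, 0.06, array([ 0.4582, -0.2786])), (np.float64(0.7285714285714285), 0.024, 0.06, array([ 0.4568, -0.2784])), (np.float64(0.7245657568238213), 0.022, 0.07, array([ 0.4582, -0.2772])), (np.float64(0.7131147540983607), 0.02, 0.06, array([ 0.458 , -0.2767]))]
cup_red t [(np.float64(0.9788235294117648), 0.028, 0.06, array([ 0.4544, -0.0701])), (np.float64(0.9699074074074074), 0.028, 0.07, array([ 0.4545, -0.0693])), (np.float64(0.9588100686498856), 0.028, 0.075, array([ 0.4544, -0.0691])), (np.float64(0.9548693586698337), 0.026, 0.09, array([ 0.4537, -0.0687]))]
white w [307.4, 292.5] [(np.float64(0.938610662358643), 0.028, 0.075, array([ 0.5959, -0.2403])), (np.float64(0.9303688383316098), 0.028, 0.07, array([ 0.5956, -0.241 ])), (np.float64(0.9264734487453803), 0.028, 0.08, array([ 0.5957, -0.2403])), (np.float64(0.9263459870571753), 0.026, 0.085, array([ 0.5964, -0.237 ]))]
```

Run:
```python
from cups import *
s=camera('scene');c=camera('wrist')
cv2.imwrite('pics/e6.png',cv2.resize(c['frame'][190:460,180:440],(770,600),interpolation=cv2.INTER_CUBIC)[:,:,::-1])
cv2.imwrite('pics/e7.png',cv2.resize(s['frame'][310:400,240:340],(660,600),interpolation=cv2.INTER_CUBIC)[:,:,::-1])
st=read_state();print(st['ee_pos'],proj(c,st['ee_pos']),[proj(c,st['ee_pos']+R.from_quat(st['eef_rot']).apply([0,a,b])) for a in (-.0265,.0265) for b in (0,-.03)])
```

```text
[ 0.5977 -0.2387  0.0557] [310.8911 289.0576] [array([257.3274, 288.9674]), array([249.0999, 316.7146]), array([364.4379, 289.0124]), array([373.0027, 316.7565])]
```

View pics/e6.png

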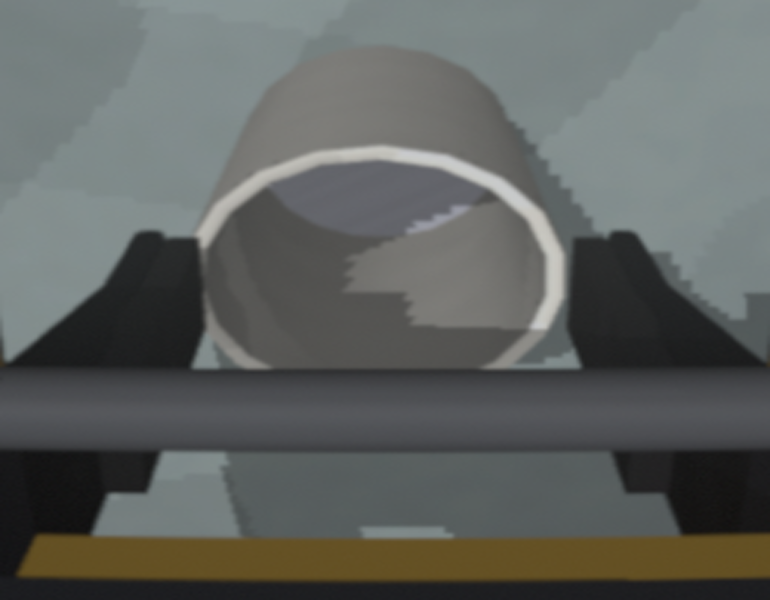

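View pics/e7.png

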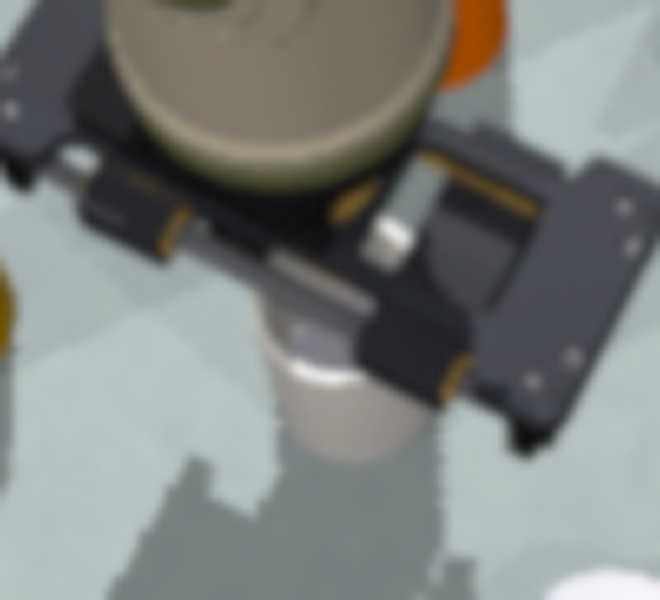

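Run:
```python
from cups import *
c=camera('wrist')
for r in (.024,.026,.028): print(r,[proj(c,(.596+a*r,-.2387,z)) for z in (.085,.075) for a in (-1,1)])
st=read_state();Rt=R.from_quat(st['eef_rot']);print(st)
for b in (0,-.019,-.03): print(b,[proj(c,st['ee_pos']+Rt.apply([0,a,b])) for a in (-.0266,.0266)])
```

```text
0.024 [array([251.2606, 315.9452]), array([363.1249, 316.3158]), array([254.152 , 305.8511]), array([360.4862, 306.2036])]
0.026 [array([246.6182, 315.9087]), array([367.768 , 316.3101]), array([249.7373, 305.8202]), array([364.9014, 306.202 ])]
0.028 [array([241.9802, 315.8706]), array([372.4068, 316.3027]), array([245.3263, 305.7881]), array([369.3129, 306.1991])]
{'time': 41.8, 'joint_positions': array([ 0.8362,  0.5827, -0.7209,  1.5318,  0.4038,  1.1804,  0.0451]), 'joint_vel': array([ 0.0012, -0.0011, -0.0005,  0.001 , -0.0006,  0.0009,  0.0001]), 'joint_torque': array([  0.0016, -66.5076, -13.4117, -33.9851,  -0.0536,   0.0422,
         0.0001]), 'ee_pos': array([ 0.5976, -0.2387,  0.0557]), 'eef_rot': array([ 0.706 ,  0.7082, -0.    ,  0.    ]), 'ft_force': array([-0.3012, -0.5678,  0.0534]), 'torque': array([-0.0169, -0.1064, -0.0471]), 'width': 0.05290627314408983}
0 [array([257.0511, 289.0363]), array([364.5639, 289.0798])]
-0.019 [array([252.0937, 305.6654]), array([369.7143, 305.7073])]
-0.03 [array([248.7845, 316.7912]), array([373.152 , 316.8312])]
```

The wrist geometry shows the finger ends projecting about 30 mm behind the stated TCP, so the fingers closed just above the rim. I'll open and go 2.5 cm lower.

Call:
play_rows([
  [[0,0,0],[0,0,0],8.7],
  [[0,0,0],[0,0,0],8.7],
  [[0,-0.1,0],[0,0,0],8.7],
  [[0,-0.1,0.8],[0,0,0],8.7],
  [[0,-0.1,1.6],[0,0,0],8.7],
  [[0,-0.1,2.4],[0,0,0],8.7],
  [[0,-0.1,2.4],[0,0,0],8.7],
])

```text
time: 42.68
ee_pos: [0.596, -0.2385, 0.0306]
eef_rot: [0.706, 0.708, -0.0, -0.001]
ft_force: [0.4, 0.2, 0.7]
width: 0.0869
```

Run:
```python
from cups import *
go([.596,-.2387,.03],1.5708)
s=camera('scene');c=camera('wrist');t=camera('top')
cv2.imwrite('pics/e8.png',np.hstack([cv2.resize(c['frame'],(480,360)),cv2.resize(s['frame'][270:420,220:353],(319,360))])[:,:,::-1])
```

```text
t 42.67 at [ 0.596  -0.2385  0.0306] yaw 1.5739 F [0.4 0.2 0.7] w 0.0869
SHIFT [-0.02 -0.    0.06] TURN [-0.0014 -0.0006  0.0031] q [ 0.83  0.61 -0.71  1.55  0.42  1.14  0.03]
```

View pics/e8.png

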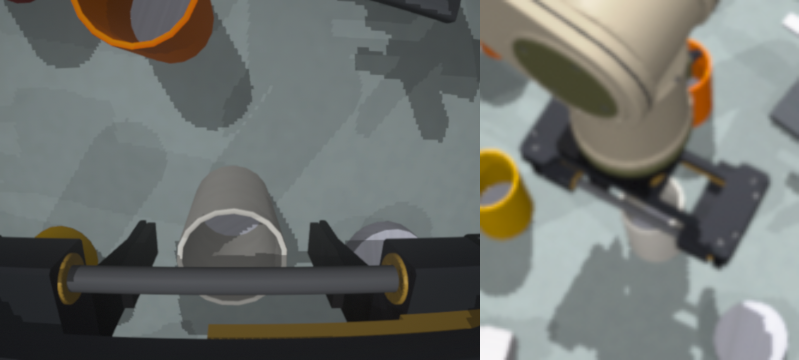

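Call:
play_rows([
  [[0,0,0],[0,0,0],7],
  [[0,0,0],[0,0,0],6],
  [[0,0,0],[0,0,0],5],
  [[0,0,0],[0,0,0],4.8],
  [[0,0,0],[0,0,0],4.8],
  [[0,0,0],[0,0,0],4.8],
  [[0,0,0],[0,0,0],4.8],
], grip_force=20)

```text
time: 43.7
ee_pos: [0.5966, -0.2387, 0.0317]
eef_rot: [0.706, 0.708, -0.0, 0.0]
ft_force: [-0.7, -0.2, 1.2]
width: 0.0548
```

Run:
```python
from cups import *
go([.596,-.2387,.03],1.5708)
c=camera('wrist')
cv2.imwrite('pics/e9.png',cv2.resize(c['frame'][190:460,180:440],(770,600),interpolation=cv2.INTER_CUBIC)[:,:,::-1])
```

```text
t 43.7 at [ 0.5966 -0.2387  0.0317] yaw 1.5738 F [-0.7 -0.2  1.2] w 0.0548
SHIFT [ 0.   -0.06  0.17] TURN [-0.      0.0001  0.003 ] q [ 0.83  0.61 -0.71  1.55  0.42  1.14  0.03]
```

View pics/e9.png

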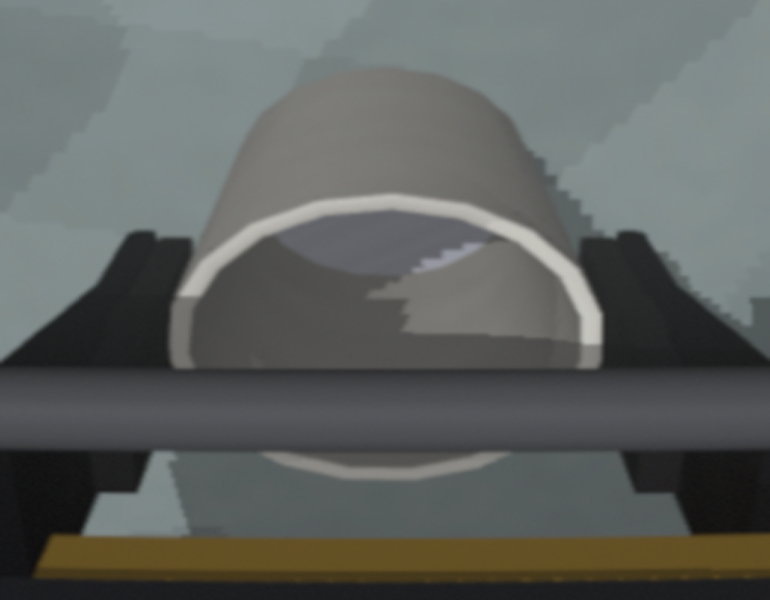

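Held now, at 54.8 mm on the 56 mm cup. Lift.

Call:
play_rows([
  [[0,0,-1.5],[0,0,0],4.8],
  [[0,0,-5],[0,0,0],4.8],
  [[0,0,-10],[0,0,0],4.8],
  [[0,0,-15],[0,0,0],4.8],
  [[0,0,-20],[0,0,0],4.8],
  [[0,0,-22],[0,0,0],4.8],
  [[0,0,-22],[0,0,0],4.8],
], grip_force=25)

```text
time: 44.62
ee_pos: [0.5974, -0.2385, 0.2539]
eef_rot: [0.706, 0.708, 0.001, 0.002]
ft_force: [-0.8, 0.3, -3.6]
width: 0.0551
```

Run:
```python
from cups import *
go([.575,.112,.25],1.5708)
s=camera('scene')
cv2.imwrite('pics/e10.png',cv2.resize(s['frame'][150:400,180:430],(600,600))[:,:,::-1])
```

```text
t 44.62 at [ 0.5974 -0.2385  0.2539] yaw 1.5741 F [-0.8  0.3 -3.6] w 0.0551
SHIFT [35.05 -2.12  0.34] TURN [0.0032 0.0012 0.0033] q [ 0.85  0.45 -0.77  1.28  0.31  1.53  0.12]
```

View pics/e10.png

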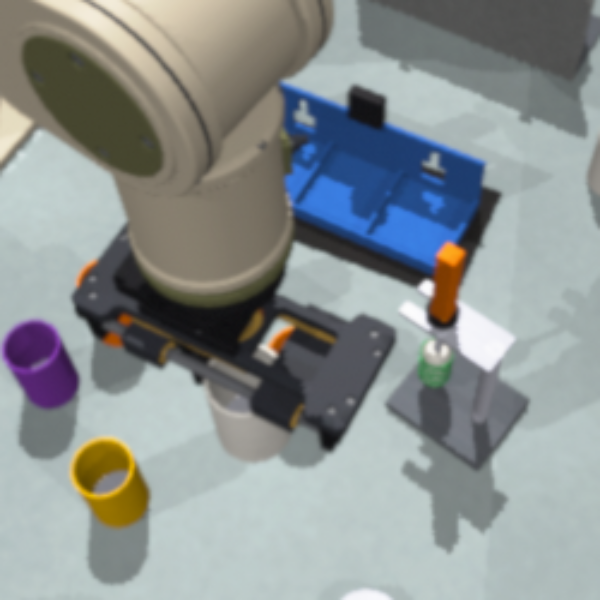

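Call:
play_rows([
  [[5,-2,-1],[0,0,0],4.8],
  [[11,-4,-1],[0,0,0],4.8],
  [[17,-4,-1],[0,0,0],4.8],
  [[23,-4,-1],[0,0,0],4.8],
  [[29,-3,-1],[0,0,0],4.8],
  [[34,-2.1,0.3],[0,0,0],4.8],
  [[35,-2.1,0.3],[0,0,0],4.8],
  [[35,-2.1,0.3],[0,0,0],4.8],
])

```text
time: 45.68
ee_pos: [0.5739, 0.1115, 0.2475]
eef_rot: [0.705, 0.709, -0.001, -0.001]
ft_force: [0.2, 0.0, -2.4]
width: 0.0553
```

Run:
```python
from cups import *
go([.575,.112,.06],1.5708)
s=camera('scene');c=camera('wrist')
cv2.imwrite('pics/f1.png',np.hstack([cv2.resize(c['frame'],(480,360)),cv2.resize(s['frame'][130:280,260:393],(319,360))])[:,:,::-1])
```

```text
t 45.67 at [0.5739 0.1115 0.2475] yaw 1.5753 F [ 0.2  0.  -2.4] w 0.0553
SHIFT [ 0.05  0.14 18.75] TURN [-0.0019  0.0003  0.0045] q [ 0.46  0.36 -0.94  1.45  0.29  1.49 -0.47]
```

View pics/f1.png

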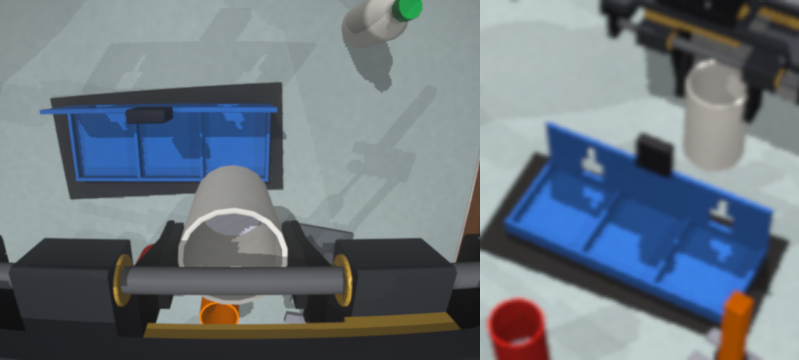

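Call:
play_rows([
  [[0,0.1,5],[0,0,0],4.8],
  [[0,0.1,10],[0,0,0],4.8],
  [[0,0.1,14],[0,0,0],4.8],
  [[0,0.1,17],[0,0,0],4.8],
  [[0,0.1,18.5],[0,0,0],4.8],
  [[0,0.1,18.5],[0,0,0],4.8],
  [[0,0.1,18.5],[0,0,0],4.8],
])

```text
time: 46.65
ee_pos: [0.5765, 0.1111, 0.065]
eef_rot: [0.706, 0.708, 0.001, 0.001]
ft_force: [0.2, 0.0, -1.1]
width: 0.0547
```

Run:
```python
from cups import *
go([.575,.112,.0387],1.5708)
s=camera('scene');c=camera('wrist')
cv2.imwrite('pics/f2.png',np.hstack([cv2.resize(c['frame'],(480,360)),cv2.resize(s['frame'][130:280,260:393],(319,360))])[:,:,::-1])
```

```text
t 46.65 at [0.5765 0.1111 0.065 ] yaw 1.5732 F [ 0.2  0.  -1.1] w 0.0547
SHIFT [ 0.09 -0.15  2.63] TURN [ 0.0019 -0.0001  0.0024] q [ 0.42  0.5  -0.87  1.68  0.41  1.16 -0.56]
```

View pics/f2.png

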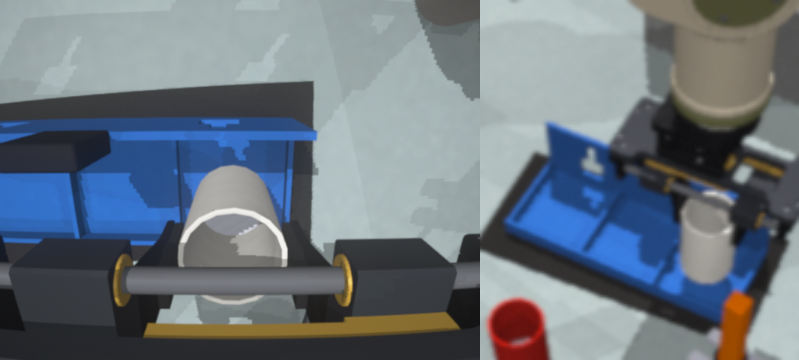

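Call:
play_rows([
  [[0,0,1],[0,0,0],4.8],
  [[0,0,2],[0,0,0],4.8],
  [[0,0,2.4],[0,0,0],4.8],
  [[0,0,2.7],[0,0,0],4.8],
  [[0,0,2.7],[0,0,0],4.8],
  [[0,0,2.7],[0,0,0],4.8],
])

```text
time: 47.5
ee_pos: [0.5753, 0.1113, 0.0383]
eef_rot: [0.706, 0.708, -0.001, 0.0]
ft_force: [-9.9, -3.7, 20.3]
width: 0.0552
```

Run:
```python
from cups import *
go([.575,.112,.0387],1.5708)
s=camera('scene');c=camera('wrist')
cv2.imwrite('pics/f3.png',np.hstack([cv2.resize(c['frame'],(480,360)),cv2.resize(s['frame'][130:280,260:393],(319,360))])[:,:,::-1])
```

```text
t 47.5 at [0.5753 0.1113 0.0383] yaw 1.5739 F [-9.9 -3.7 20.3] w 0.0552
SHIFT [ 0.07 -0.03 -0.04] TURN [-0.0004  0.0013  0.0031] q [ 0.41  0.53 -0.86  1.7   0.44  1.12 -0.58]
```

View pics/f3.png

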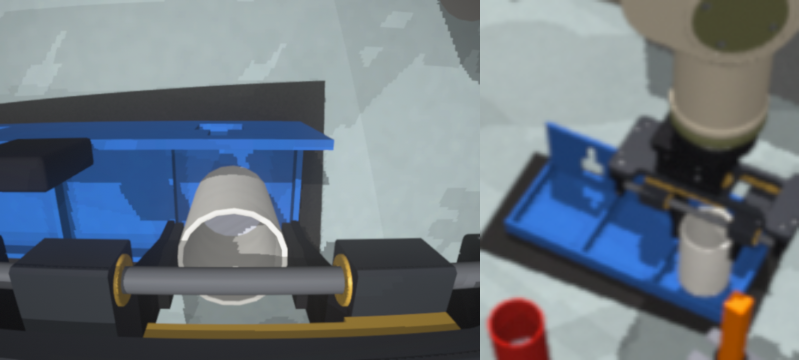

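Seated (20 N contact). Ease up, open a little, rise.

Call:
play_rows([
  [[0,0,-0.1],[0,0,0],4.8],
  [[0,0,-0.1],[0,0,0],6],
  [[0,0,-0.1],[0,0,0],7],
  [[0,0,-0.1],[0,0,0],7],
  [[0,0,-3],[0,0,0],7],
  [[0,0,-8],[0,0,0],7],
  [[0,0,-14],[0,0,0],7],
  [[0,0,-18],[0,0,0],7],
])

```text
time: 48.6
ee_pos: [0.5761, 0.1117, 0.2195]
eef_rot: [0.706, 0.708, 0.001, 0.001]
ft_force: [0.3, -0.1, -0.3]
width: 0.07
```

Run:
```python
from cups import *
go([.4543,-.07,.25],1.5708)
o=getcups(('scene','wrist'),{'cup_white':(.575,.111)},z0=.007)
o=getcups(('scene','wrist'),{'cup_red':(.454,-.07),'cup_yellow':(.458,-.288)})
s=camera('scene');c=camera('wrist')
cv2.imwrite('pics/f4.png',np.hstack([cv2.resize(c['frame'],(480,360)),cv2.resize(s['frame'][130:280,260:393],(319,360))])[:,:,::-1])
```

```text
t 48.6 at [0.5761 0.1117 0.2195] yaw 1.574 F [ 0.3 -0.1 -0.3] w 0.07
SHIFT [-18.13 -12.23  -3.09] TURN [ 0.0024 -0.0004  0.0032] q [ 0.47  0.37 -0.94  1.49  0.3   1.43 -0.48]
cup_white scene [0.5718 0.1107] iou 0.94 hue (-1, np.float64(0.014804845222072678))
cup_white wrist [0.5752 0.1108] iou 0.94 hue (-1, np.float64(0.0))
cup_white JOINT [0.5738 0.1105] 0.932
cup_red scene [ 0.4514 -0.0701] iou 0.89 hue (1.0, np.float64(0.9497964721845319))
cup_red wrist [ 0.4759 -0.1114] iou 0.11 hue (1.0, np.float64(0.9847908745247148))
cup_red JOINT [ 0.4514 -0.0701] 0.887
cup_yellow scene [ 0.456  -0.2882] iou 0.96 hue (23.0, np.float64(0.8455723542116631))
cup_yellow JOINT [ 0.456  -0.2882] 0.96
```

View pics/f4.png

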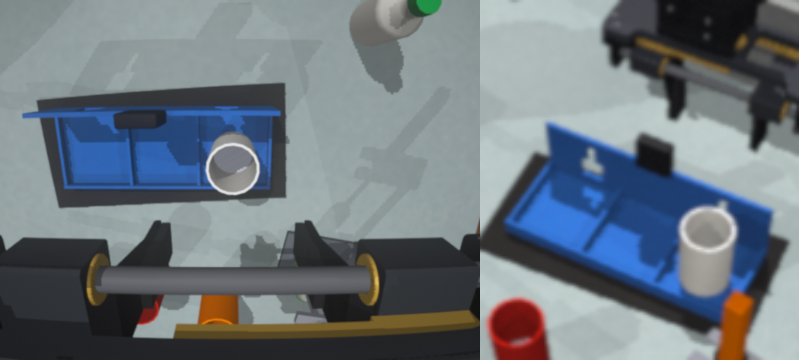

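White stands upright in bay2. Now the red cup.

Call:
play_rows([
  [[-5,-3.5,-2],[0,0,0],8.7],
  [[-10,-7,-2],[0,0,0],8.7],
  [[-15,-10,0],[0,0,0],8.7],
  [[-18.1,-12.1,2],[0,0,0],8.7],
  [[-18.1,-12.1,2],[0,0,0],8.7],
  [[-18.1,-12.1,2],[0,0,0],8.7],
  [[-18.1,-12.1,2],[0,0,0],8.7],
])

```text
time: 50.08
ee_pos: [0.4559, -0.0688, 0.1971]
eef_rot: [0.705, 0.709, 0.0, 0.0]
ft_force: [0.4, -0.4, -0.6]
width: 0.0871
```

Run:
```python
from cups import *
go([.4543,-.07,.031],1.5708)
s=camera('scene');c=camera('wrist')
cv2.imwrite('pics/f5.png',np.hstack([cv2.resize(c['frame'],(480,360)),cv2.resize(s['frame'][200:350,210:343],(319,360))])[:,:,::-1])
o=getcups(('scene','wrist'),{'cup_red':(.454,-.07)})
```

```text
t 50.08 at [ 0.4559 -0.0688  0.1971] yaw 1.5761 F [ 0.4 -0.4 -0.6] w 0.0871
SHIFT [-0.12 -0.18 16.61] TURN [ 0.0009 -0.0003  0.0053] q [ 0.95  0.01 -0.89  1.83  0.01  1.31  0.07]
cup_red scene [ 0.453  -0.0707] iou 0.96 hue (1.0, np.float64(0.9011124845488258))
cup_red wrist [ 0.4552 -0.0694] iou 0.96 hue (1.0, np.float64(0.6702444841979726))
cup_red JOINT [ 0.4543 -0.0699] 0.95
```

View pics/f5.png

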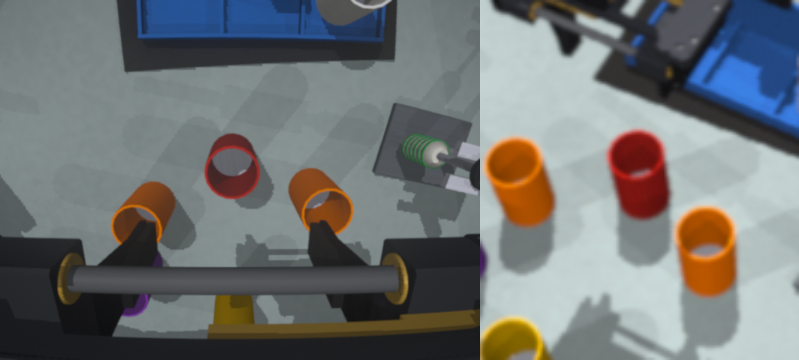

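Call:
play_rows([
  [[-0.1,-0.1,5],[0,0,0],8.7],
  [[-0.1,-0.1,10],[0,0,0],8.7],
  [[-0.1,-0.1,14],[0,0,0],8.7],
  [[-0.1,-0.1,16],[0,0,0],8.7],
  [[-0.1,-0.1,16.5],[0,0,0],8.7],
  [[-0.1,-0.1,16.5],[0,0,0],8.7],
  [[-0.1,-0.1,16.5],[0,0,0],8.7],
])

```text
time: 51.25
ee_pos: [0.4549, -0.0713, 0.0326]
eef_rot: [0.706, 0.708, 0.0, 0.001]
ft_force: [-0.1, -0.1, -0.3]
width: 0.0869
```

Call:
play_rows([
  [[0,0,0],[0,0,0],7],
  [[0,0,0],[0,0,0],6],
  [[0,0,0],[0,0,0],5],
  [[0,0,0],[0,0,0],4.8],
  [[0,0,0],[0,0,0],4.8],
  [[0,0,0],[0,0,0],4.8],
  [[0,0,0],[0,0,0],4.8],
], grip_force=25)

```text
time: 52.12
ee_pos: [0.4543, -0.0711, 0.0317]
eef_rot: [0.706, 0.708, 0.0, 0.0]
ft_force: [0.0, 0.0, 0.2]
width: 0.0561
```

Run:
```python
from cups import *
go([.4543,-.07,.031],1.5708)
```

```text
t 52.12 at [ 0.4543 -0.0711  0.0317] yaw 1.5739 F [0.  0.  0.2] w 0.0561
SHIFT [0.11 0.   0.07] TURN [0.0003 0.0001 0.0031] q [ 0.87  0.24 -0.87  2.02  0.22  0.97 -0.12]
```

Call:
play_rows([
  [[0,0,-1.5],[0,0,0],4.8],
  [[0,0,-5],[0,0,0],4.8],
  [[0,0,-10],[0,0,0],4.8],
  [[0,0,-15],[0,0,0],4.8],
  [[0,0,-20],[0,0,0],4.8],
  [[0,0,-20],[0,0,0],4.8],
])

```text
time: 52.88
ee_pos: [0.4559, -0.071, 0.2356]
eef_rot: [0.706, 0.708, 0.001, 0.003]
ft_force: [-1.2, 0.6, -2.7]
width: 0.0557
```

Call:
play_rows([
  [[5,1,0],[0,0,0],4.8],
  [[10,2,0],[0,0,0],4.8],
  [[15,3,0],[0,0,0],4.8],
  [[18.2,3.2,0],[0,0,0],4.8],
  [[18.2,3.2,0],[0,0,0],4.8],
  [[18.2,3.2,0],[0,0,0],4.8],
])

```text
time: 53.62
ee_pos: [0.4852, 0.1101, 0.2311]
eef_rot: [0.706, 0.708, -0.001, -0.0]
ft_force: [-0.6, -0.2, -0.9]
width: 0.0558
```

Run:
```python
from cups import *
go([.486,.111,.065],1.5708)
s=camera('scene');c=camera('wrist')
cv2.imwrite('pics/f6.png',np.hstack([cv2.resize(c['frame'],(480,360)),cv2.resize(s['frame'][130:280,260:393],(319,360))])[:,:,::-1])
```

```text
t 53.62 at [0.4852 0.1101 0.2311] yaw 1.5736 F [-0.6 -0.2 -0.9] w 0.0558
SHIFT [ 0.09  0.1  16.61] TURN [-0.0012  0.0006  0.0028] q [ 0.71  0.14 -1.1   1.68  0.13  1.4  -0.4 ]
```

View pics/f6.png

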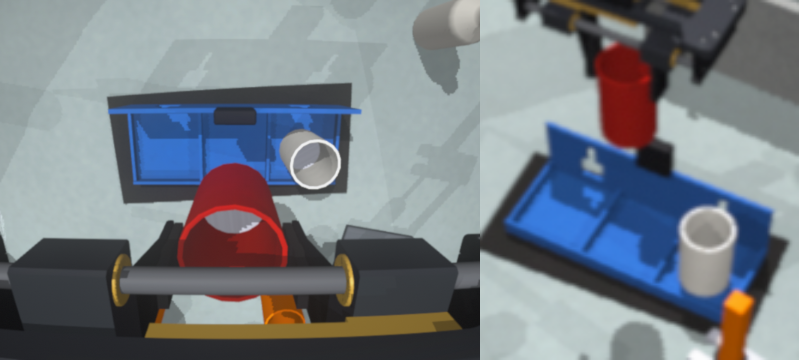

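Call:
play_rows([
  [[0,0.1,5],[0,0,0],4.8],
  [[0,0.1,10],[0,0,0],4.8],
  [[0,0.1,13],[0,0,0],4.8],
  [[0,0.1,15.5],[0,0,0],4.8],
  [[0,0.1,16.4],[0,0,0],4.8],
  [[0,0.1,16.4],[0,0,0],4.8],
  [[0,0.1,16.4],[0,0,0],4.8],
])

```text
time: 54.6
ee_pos: [0.4873, 0.1109, 0.0687]
eef_rot: [0.706, 0.708, 0.001, 0.001]
ft_force: [0.0, 0.7, -1.1]
width: 0.0558
```

Run:
```python
from cups import *
go([.486,.111,.039],1.5708)
s=camera('scene');c=camera('wrist')
cv2.imwrite('pics/f7.png',np.hstack([cv2.resize(c['frame'],(480,360)),cv2.resize(s['frame'][130:280,260:393],(319,360))])[:,:,::-1])
```

```text
t 54.6 at [0.4873 0.1109 0.0687] yaw 1.5733 F [ 0.   0.7 -1.1] w 0.0558
SHIFT [ 0.01 -0.14  2.97] TURN [0.0016 0.     0.0025] q [ 0.6   0.33 -1.03  1.89  0.32  1.09 -0.56]
```

View pics/f7.png

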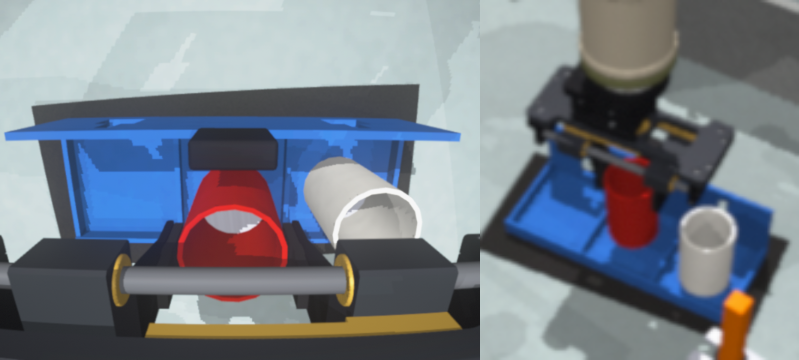

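Call:
play_rows([
  [[0,-0.1,1],[0,0,0],4.8],
  [[0,-0.1,2],[0,0,0],4.8],
  [[0,-0.1,2.6],[0,0,0],4.8],
  [[0,-0.1,2.9],[0,0,0],4.8],
  [[0,-0.1,3],[0,0,0],4.8],
  [[0,-0.1,3],[0,0,0],4.8],
])

```text
time: 55.45
ee_pos: [0.4857, 0.1111, 0.0383]
eef_rot: [0.706, 0.708, -0.0, 0.0]
ft_force: [-2.9, -1.5, 9.5]
width: 0.0563
```

Run:
```python
from cups import *
go([.486,.111,.039],1.5708)
```

```text
t 55.45 at [0.4857 0.1111 0.0383] yaw 1.5738 F [-2.9 -1.5  9.5] w 0.0563
SHIFT [-0.01  0.03 -0.07] TURN [0.     0.0005 0.003 ] q [ 0.57  0.38 -1.01  1.92  0.37  1.04 -0.6 ]
```

Call:
play_rows([
  [[0,0,-0.1],[0,0,0],5.5],
  [[0,0,-0.1],[0,0,0],6.6],
  [[0,0,-0.1],[0,0,0],6.8],
  [[0,0,-0.1],[0,0,0],6.8],
  [[0,0,-3],[0,0,0],6.8],
  [[0,0,-8],[0,0,0],6.8],
  [[0,0,-14],[0,0,0],6.8],
  [[0,0,-19],[0,0,0],6.8],
])

```text
time: 56.45
ee_pos: [0.4856, 0.1112, 0.2299]
eef_rot: [0.706, 0.708, 0.0, 0.001]
ft_force: [1.4, -0.6, -0.5]
width: 0.0681
```

Run:
```python
from cups import *
go([.4578,-.2885,.23],1.5708)
s=camera('scene');c=camera('wrist')
cv2.imwrite('pics/f8.png',np.hstack([cv2.resize(c['frame'],(480,360)),cv2.resize(s['frame'][130:280,260:393],(319,360))])[:,:,::-1])
```

```text
t 56.45 at [0.4856 0.1112 0.2299] yaw 1.5742 F [ 1.4 -0.6 -0.5] w 0.0681
SHIFT [-39.96  -2.92  -0.01] TURN [0.0012 0.0002 0.0034] q [ 0.73  0.15 -1.12  1.69  0.13  1.39 -0.41]
```

View pics/f8.png

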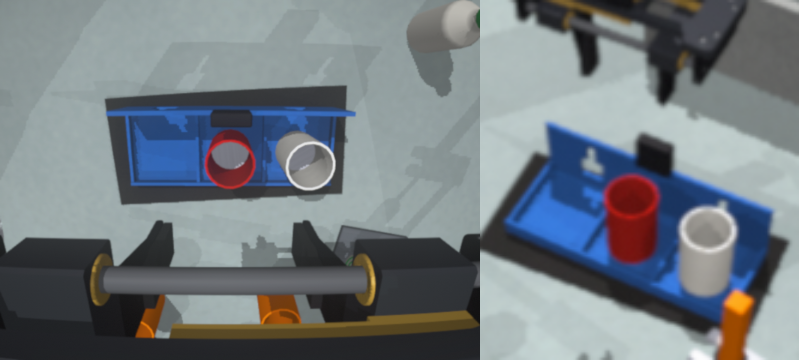

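Red stands in bay1. Now yellow.

Call:
play_rows([
  [[-6,-0.5,0],[0,0,0],8.7],
  [[-12,-1,0],[0,0,0],8.7],
  [[-18,-1.5,0],[0,0,0],8.7],
  [[-24,-2,0],[0,0,0],8.7],
  [[-30,-2.5,0],[0,0,0],8.7],
  [[-36,-2.8,0],[0,0,0],8.7],
  [[-40,-2.9,0],[0,0,0],8.7],
  [[-40,-2.9,0],[0,0,0],8.7],
])

```text
time: 57.55
ee_pos: [0.4564, -0.2924, 0.2261]
eef_rot: [0.708, 0.706, -0.0, -0.001]
ft_force: [0.9, 0.3, -0.2]
width: 0.087
```

Call:
play_rows([
  [[0,0,0],[0,0,0],8.7],
  [[0,0,0],[0,0,0],8.7],
  [[0,0,0],[0,0,0],8.7],
])

```text
time: 57.92
ee_pos: [0.458, -0.2883, 0.2279]
eef_rot: [0.706, 0.709, -0.0, 0.0]
ft_force: [-0.2, 0.1, -0.9]
width: 0.0868
```

Run:
```python
from cups import *
o=getcups(('scene','wrist'),{'cup_yellow':(.458,-.288)})
x=o['cup_yellow'];go([x[0],x[1],.032],1.5708)
s=camera('scene');c=camera('wrist')
cv2.imwrite('pics/f9.png',np.hstack([cv2.resize(c['frame'],(480,360)),cv2.resize(s['frame'][250:400,160:293],(319,360))])[:,:,::-1])
```

```text
cup_yellow scene [ 0.4569 -0.2884] iou 0.98 hue (23.0, np.float64(0.8345549738219895))
cup_yellow wrist [ 0.4582 -0.2882] iou 0.93 hue (22.0, np.float64(0.660811479465611))
cup_yellow JOINT [ 0.457  -0.2883] 0.951
t 58.12 at [ 0.4578 -0.2889  0.2277] yaw 1.5741 F [-0.3  0.1 -0.6] w 0.087
SHIFT [ 0.07 -0.08 19.57] TURN [0.0001 0.0004 0.0033] q [ 1.19  0.21 -0.81  1.6   0.16  1.4   0.37]
```

View pics/f9.png

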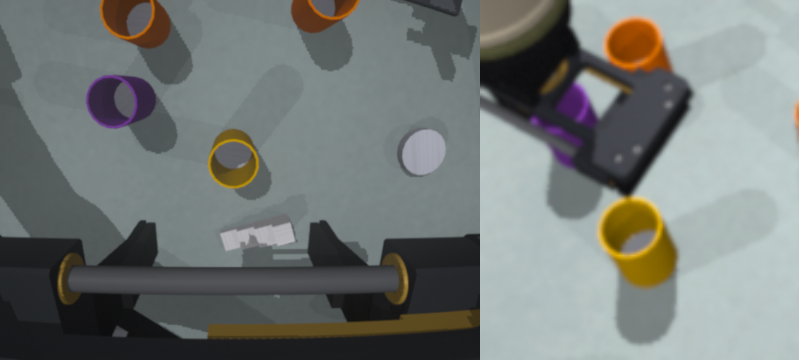

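Call:
play_rows([
  [[0,0,5],[0,0,0],8.7],
  [[0,0,10],[0,0,0],8.7],
  [[0,0,15],[0,0,0],8.7],
  [[0,0,18.5],[0,0,0],8.7],
  [[0,0,19.6],[0,0,0],8.7],
  [[0,0,19.6],[0,0,0],8.7],
  [[0,0,19.6],[0,0,0],8.7],
])

```text
time: 59.1
ee_pos: [0.4588, -0.2897, 0.0333]
eef_rot: [0.706, 0.708, 0.0, 0.001]
ft_force: [-0.0, 0.3, -0.1]
width: 0.0869
```

Call:
play_rows([
  [[0,0,0],[0,0,0],7],
  [[0,0,0],[0,0,0],6],
  [[0,0,0],[0,0,0],5],
  [[0,0,0],[0,0,0],4.8],
  [[0,0,0],[0,0,0],4.8],
  [[0,0,0],[0,0,0],4.8],
  [[0,0,0],[0,0,0],4.8],
], grip_force=25)

```text
time: 59.98
ee_pos: [0.4579, -0.2891, 0.0317]
eef_rot: [0.706, 0.708, 0.0, 0.0]
ft_force: [0.2, 0.7, 1.9]
width: 0.0555
```

Call:
play_rows([
  [[0,0,-1.5],[0,0,0],4.8],
  [[0,0,-5],[0,0,0],4.8],
  [[0,0,-10],[0,0,0],4.8],
  [[0,0,-15],[0,0,0],4.8],
  [[0,0,-20],[0,0,0],4.8],
  [[0,0,-20],[0,0,0],4.8],
])

```text
time: 60.72
ee_pos: [0.4595, -0.2895, 0.2361]
eef_rot: [0.706, 0.708, 0.0, 0.003]
ft_force: [-0.4, 0.4, -2.6]
width: 0.0554
```

Run:
```python
from cups import *
go([.398,.111,.235],1.5708)
```

```text
t 60.73 at [ 0.4595 -0.2895  0.2361] yaw 1.5742 F [-0.4  0.4 -2.6] w 0.0554
SHIFT [40.07 -6.02 -0.08] TURN [0.0052 0.0042 0.0034] q [ 1.2   0.21 -0.82  1.58  0.16  1.41  0.37]
```

Call:
play_rows([
  [[6,0,0],[0,0,0],4.8],
  [[12,0,0],[0,0,0],4.8],
  [[18,0,0],[0,0,0],4.8],
  [[24,0,0],[0,0,0],4.8],
  [[30,0,0],[0,0,0],4.8],
  [[36,-2,0],[0,0,0],4.8],
  [[40,-6,0],[0,0,0],4.8],
  [[40,-6,0],[0,0,0],4.8],
])

```text
time: 61.72
ee_pos: [0.3942, 0.1138, 0.2313]
eef_rot: [0.704, 0.71, -0.002, 0.003]
ft_force: [-0.2, -1.1, -1.9]
width: 0.0554
```

Call:
play_rows([
  [[0,0,0],[0,0,0],4.8],
  [[0,0,0],[0,0,0],4.8],
  [[0,0,0],[0,0,0],4.8],
])

```text
time: 62.1
ee_pos: [0.3967, 0.1102, 0.2313]
eef_rot: [0.706, 0.708, 0.0, -0.001]
ft_force: [0.4, -0.1, -1.0]
width: 0.0555
```

Run:
```python
from cups import *
go([.398,.111,.068],1.5708)
s=camera('scene');c=camera('wrist')
cv2.imwrite('pics/g6.png',np.hstack([cv2.resize(c['frame'],(480,360)),cv2.resize(s['frame'][130:280,240:373],(319,360))])[:,:,::-1])
```

```text
t 62.1 at [0.3967 0.1102 0.2313] yaw 1.5726 F [ 0.4 -0.1 -1. ] w 0.0555
SHIFT [ 0.05  0.15 16.33] TURN [-0.0011 -0.0017  0.0018] q [ 0.92 -0.26 -1.09  1.87 -0.23  1.4  -0.11]
```

View pics/g6.png

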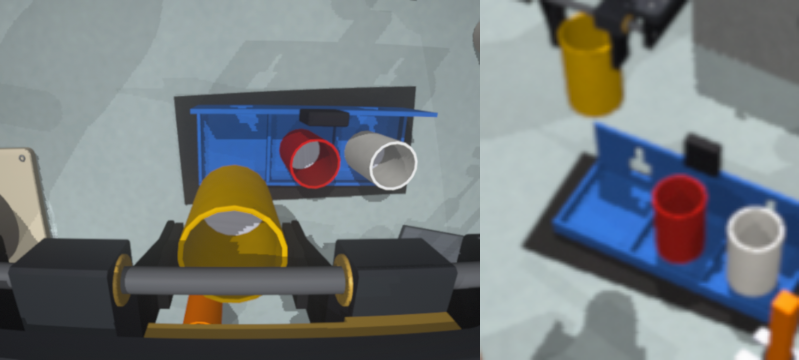

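Call:
play_rows([
  [[0,0.1,5],[0,0,0],4.8],
  [[0,0.1,10],[0,0,0],4.8],
  [[0,0.1,13],[0,0,0],4.8],
  [[0,0.1,15.5],[0,0,0],4.8],
  [[0,0.1,16.4],[0,0,0],4.8],
  [[0,0.1,16.4],[0,0,0],4.8],
  [[0,0.1,16.4],[0,0,0],4.8],
])

```text
time: 63.08
ee_pos: [0.3979, 0.1109, 0.0681]
eef_rot: [0.706, 0.708, 0.0, 0.0]
ft_force: [-0.5, -0.8, -2.6]
width: 0.0555
```

Run:
```python
from cups import *
go([.398,.111,.039],1.5708)
s=camera('scene');c=camera('wrist')
cv2.imwrite('pics/g7.png',np.hstack([cv2.resize(c['frame'],(480,360)),cv2.resize(s['frame'][130:280,240:373],(319,360))])[:,:,::-1])
```

```text
t 63.08 at [0.3979 0.1109 0.0681] yaw 1.5737 F [-0.5 -0.8 -2.6] w 0.0555
SHIFT [0.01 0.   2.91] TURN [ 0.0005 -0.0004  0.0029] q [ 0.94  0.11 -1.34  2.09  0.12  1.03 -0.45]
```

View pics/g7.png

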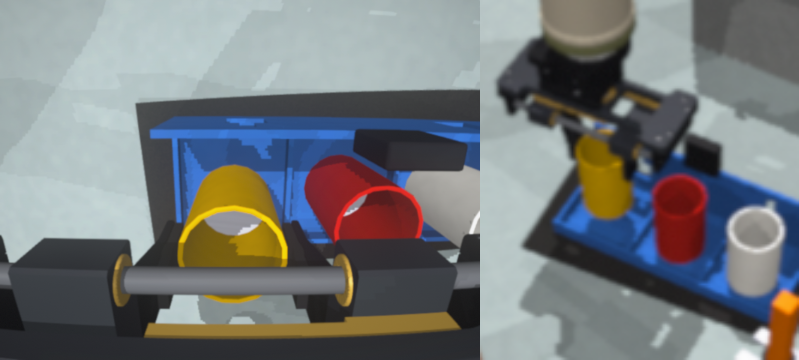

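Call:
play_rows([
  [[0,0,0.8],[0,0,0],4.8],
  [[0,0,1.6],[0,0,0],4.8],
  [[0,0,2.2],[0,0,0],4.8],
  [[0,0,2.7],[0,0,0],4.8],
  [[0,0,2.9],[0,0,0],4.8],
  [[0,0,2.9],[0,0,0],4.8],
])

```text
time: 63.92
ee_pos: [0.3976, 0.1107, 0.0387]
eef_rot: [0.706, 0.708, -0.0, -0.0]
ft_force: [-1.5, -0.4, 2.0]
width: 0.0551
```

Run:
```python
from cups import *
go([.398,.111,.038],1.5708)
```

```text
t 63.92 at [0.3976 0.1107 0.0387] yaw 1.5739 F [-1.5 -0.4  2. ] w 0.0551
SHIFT [0.03 0.04 0.07] TURN [-0.0003  0.0002  0.0031] q [ 0.86  0.2  -1.29  2.12  0.23  0.98 -0.55]
```

Just touching the floor. Release and rise.

Call:
play_rows([
  [[0,0,0],[0,0,0],5.5],
  [[0,0,0],[0,0,0],6.6],
  [[0,0,0],[0,0,0],6.8],
  [[0,0,0],[0,0,0],6.8],
  [[0,0,-3],[0,0,0],6.8],
  [[0,0,-8],[0,0,0],6.8],
  [[0,0,-14],[0,0,0],6.8],
  [[0,0,-20],[0,0,0],6.8],
])

```text
time: 64.92
ee_pos: [0.3974, 0.111, 0.2406]
eef_rot: [0.706, 0.708, -0.0, 0.002]
ft_force: [1.3, -0.8, -1.2]
width: 0.0679
```

Call:
play_rows([
  [[0,0,-3],[0,0,0],6.8],
  [[-5,3,-6],[0,0,0],6.8],
  [[-11,4,-6],[0,0,0],6.8],
  [[-17,4,-6],[0,0,0],6.8],
  [[-23,4,-6],[0,0,0],6.8],
  [[-29,4,-6],[0,0,0],6.8],
  [[-34,4,-6],[0,0,0],6.8],
  [[-34,4,-6],[0,0,0],6.8],
])

```text
time: 65.92
ee_pos: [0.4375, -0.2331, 0.2973]
eef_rot: [0.708, 0.706, 0.0, -0.001]
ft_force: [0.6, 0.5, 0.3]
width: 0.0679
```

Run:
```python
from cups import *
for n in ('scene','top','wrist'): save(camera(n),n+'9.png')
o=getcups(('scene','top'),{'cup_white':(.575,.111),'cup_red':(.486,.111),'cup_yellow':(.398,.111)},z0=.007)
s=camera('scene');t=camera('top')
d=recognise(s,'brush_collar');e=recognise(t,'brush_collar');print(d,e)
if d and e: print(tri([(s,d[0]['at']),(t,e[0]['at'])]))
a=cv2.imread('pics/scene9.png');b=cv2.imread('pics/top9.png')
cv2.imwrite('pics/fin.png',np.hstack([cv2.resize(a[130:430,170:450],(400,429)),cv2.resize(b[140:380,240:480],(400,429))]))
print(read_state()['ee_pos'],read_state()['joint_vel'].round(3))
```

```text
cup_white scene [0.5728 0.1125] iou 0.95 hue (-1, np.float64(0.010403120936280884))
cup_white top [0.5745 0.1128] iou 0.92 hue (-1, np.float64(0.02608695652173913))
cup_white JOINT [0.5732 0.1128] 0.933
cup_red scene [0.4837 0.1124] iou 0.95 hue (1.0, np.float64(1.0))
cup_red top [0.485  0.1128] iou 0.95 hue (110.5, np.float64(0.5021834061135371))
cup_red JOINT [0.4843 0.1125] 0.943
cup_yellow scene [0.3939 0.1122] iou 0.91 hue (23.0, np.float64(0.9765395894428153))
cup_yellow top [0.3982 0.1112] iou 0.85 hue (21.0, np.float64(0.40198511166253104))
cup_yellow JOINT [0.3947 0.1106] 0.877
[{'at': [363.6, 280.2], 'conf': 0.8}] [{'at': [352.4, 193.3], 'conf': 0.52}, {'at': [308.5, 280.7], 'conf': 0.21}]
(array([ 0.6677, -0.0484,  0.1516]), array([0.0014, 0.0014]))
[ 0.4386 -0.2291  0.2983] [ 0.001  0.001  0.001  0.    -0.001  0.001 -0.001]
```

View pics/fin.png

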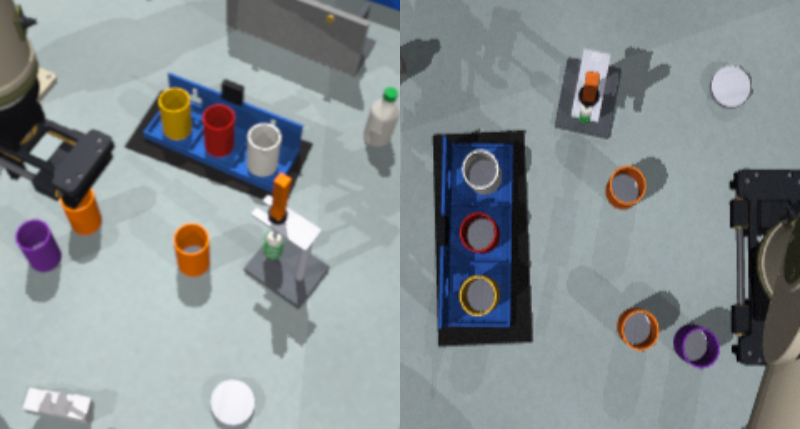

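Yellow, red and white stand upright in bays 0, 1 and 2. The brush hangs in the fork and the bystanders are untouched. Handing in.

```bash
python3 -c "
from bench import *
print(close_job())"
```

```text
the job is handed in; nothing more can be done
None
```

The job is done and handed in at about 66 s; handing in gave no verdict.

**What I did:** I unhooked the carrier and stood it on the mat. I brushed the white, yellow and red cups in that order, each floor, past half-way, floor. I then hung the brush back in its fork and stood yellow, red and white in bays 0, 1 and 2.

**Last checks:**
- **Carrier:** its middle is at about (0.486, 0.119), from an earlier wrist view taken before the cups went in. The mat's middle is at (0.484, 0.116).
- **Cups:** fitted from the scene and top views, all three look upright and sit within about 10 mm of their bay centres.
- **Brush:** it hangs upright in the fork, with its collar about where the fork seat was measured. The detector point is rough.
- **Bystanders:** the test block, bottle and step block look unmoved in the pictures. I did not measure them again.
- **Arm:** it is clear of everything and at rest.

**What went wrong or disagreed:**
- **Knocked cup:** the yellow cup was knocked about 4 cm aside during the run. I re-measured it before brushing it.
- **Missed grip:** the first try at the white cup closed on nothing. The finger ends showed about 25–30 mm behind the stated tool point, so I gripped 2.5 cm lower and it held.
- **Cup placing force:** the white cup met its bay floor with about 20 N, more than the other two.
- **Measurement spread:** single-view cup fits differed by up to 4 mm, from the bay0 (yellow) cup.

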